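# Restart the sample-jar dryer on fresh batteries

### The job

First stop the dryer by tilting the jog lever on its control box to the red (right) side, holding it there for a good second and letting it spring back. Then slide both battery packs onto the dock's rails, fully home until the rollers snap in, and stand every sample jar upside down over a drying peg of its own with its rim flat on the deck; when all are in place, tilt the lever to the green (left) side for a good second and let it recentre to start the dryer. Leave the other things on the bench where they are.

Things in the scene. Friction and masses are not known exactly. Their poses are not given: they have to be found in the camera images.
- rack: Drying rack, fixed, on the left: a white deck 390 x 100 mm (own x, y), its flat top 30 mm above the bench, with three upright blue pegs in a row along own x, 125 mm apart. Origin on the bench under the middle peg; z up.
- peg1 (a point): Foot of drying peg 1 (nearest the robot), on its axis, on the deck's top. Blue round peg 24 mm in diameter, standing 80 mm above this point, the top 10 mm tapering. A jar goes over it mouth down and its rim rests flat on the deck. Axes as the rack's.
- peg2 (a point): Foot of drying peg 2 (middle one), on its axis, on the deck's top. Blue round peg 24 mm in diameter, standing 80 mm above this point, the top 10 mm tapering. A jar goes over it mouth down and its rim rests flat on the deck. Axes as the rack's.
- peg3 (a point): Foot of drying peg 3 (farthest), on its axis, on the deck's top. Blue round peg 24 mm in diameter, standing 80 mm above this point, the top 10 mm tapering. A jar goes over it mouth down and its rim rests flat on the deck. Axes as the rack's.
- panel: The dryer's control box, fixed: grey, 90 x 90 mm, top 40 mm above the bench, with the jog lever upright in the middle, a green dot on its own +y (left) side and a red dot on its -y (right) side. Origin on the bench under the middle; z up.
- jog (a joint): Jog lever's tilt in rad, 0 upright, -0.5 to 0.5. Positive: its top leans to the panel's +y (left, the green dot: start); negative: to the panel's -y (right, the red dot: stop). Spring-centred (0.4 N m/rad, about 2.5 N at the grip at full tilt); it returns to 0 by itself when let go. A press counts when the lever is past 0.3 rad.
- jog_tip (a point): Top of the jog lever, on its axis, 115 mm above the bench when upright; turns with it. The lever pivots 80 mm below, about the panel's x; its upper 34 mm is a black round grip 22 mm in diameter, below that a steel stem 10 mm in diameter.
- dock: Battery dock, fixed: grey block 135 mm long (own x -80 to +55 mm), 200 mm wide, top 28 mm above the bench, with two parallel aluminium T-rails along own x, 110 mm apart, and a blue stop plate 70 mm high at the far end, its face at own x = +52 mm. Packs enter at the rails' rounded open end (own x = -44 mm, towards the robot) and slide to +x. Origin on the bench midway between the rails; z up.
- seat1 (a point): Where a pack's origin is when fully home on the left (+y) rail, 30 mm above the bench; axes as the dock's. Rail head 28 mm wide, 6 mm thick, top 15 mm and underside 9 mm above this point, on a 12 mm web. Sprung rollers in its sides here snap into the pack's side pockets when home; pushing on takes 5 to 15 N from 55 mm before home. Any pack fits any rail, either way round.
- seat2 (a point): Where a pack's origin is when fully home on the right (-y) rail, 30 mm above the bench; axes as the dock's. Rail head 28 mm wide, 6 mm thick, top 15 mm and underside 9 mm above this point, on a 12 mm web. Sprung rollers in its sides here snap into the pack's side pockets when home; pushing on takes 5 to 15 N from 55 mm before home. Any pack fits any rail, either way round.
- pack1: Loose navy battery pack, orange patch on top, 0.3 to 0.55 kg, 100 mm long (own x), 55 mm high, same both ways round. Upper body 46 mm wide (own y), 15 to 55 mm up: grip there. Below, a black shoe 54 mm wide: slot 34 mm wide, ceiling 15 mm up, two lips 5 mm thick leave an 18 mm gap beneath. Ceiling rides on the rail head, lips under it (play 3 mm a side, 4 mm up). Origin: underside centre.
- pack2: Loose navy battery pack, orange patch on top, 0.3 to 0.55 kg, 100 mm long (own x), 55 mm high, same both ways round. Upper body 46 mm wide (own y), 15 to 55 mm up: grip there. Below, a black shoe 54 mm wide: slot 34 mm wide, ceiling 15 mm up, two lips 5 mm thick leave an 18 mm gap beneath. Ceiling rides on the rail head, lips under it (play 3 mm a side, 4 mm up). Origin: underside centre.
- jar1: Loose open square sample jar, white plastic, blue band at the mouth end, 110 mm long and 52 x 52 mm outside, walls 3 mm, floor 4 mm, about 90 g; one of the three may be absent. It starts lying on a side, mouth towards the robot. Own x runs from the closed end (x = -55 mm) to the open mouth (x = +55 mm); origin on its lower long face as it first lies, midway; the axis is at own z = +26 mm.
- jar2: Loose open square sample jar, white plastic, blue band at the mouth end, 110 mm long and 52 x 52 mm outside, walls 3 mm, floor 4 mm, about 90 g; one of the three may be absent. It starts lying on a side, mouth towards the robot. Own x runs from the closed end (x = -55 mm) to the open mouth (x = +55 mm); origin on its lower long face as it first lies, midway; the axis is at own z = +26 mm.
- jar3: Loose open square sample jar, white plastic, blue band at the mouth end, 110 mm long and 52 x 52 mm outside, walls 3 mm, floor 4 mm, about 90 g; one of the three may be absent. It starts lying on a side, mouth towards the robot. Own x runs from the closed end (x = -55 mm) to the open mouth (x = +55 mm); origin on its lower long face as it first lies, midway; the axis is at own z = +26 mm.
- jar1_mouth (a point): Centre of the open mouth of jar1, in the plane of the rim, 55 mm along own x from its middle; axes as the jar's.
- jar2_mouth (a point): Centre of the open mouth of jar2, in the plane of the rim, 55 mm along own x from its middle; axes as the jar's.
- jar3_mouth (a point): Centre of the open mouth of jar3, in the plane of the rim, 55 mm along own x from its middle; axes as the jar's.
- amber: Bystander: loose amber jar, 60 mm in diameter, 110 mm high, beyond the dock. Origin: centre of the underside; z up.
- wash: Bystander: loose white bottle, 66 mm in diameter, 170 mm high, at the far end of the rack. Origin: centre of the underside; z up.
- lid1: Bystander: loose blue lid, 62 mm in diameter, 16 mm high, in front of the dock. Origin: centre of the underside.
- lid2: Bystander: loose blue lid, 62 mm in diameter, 16 mm high, beyond the jars. Origin: centre of the underside.
- notebook: Bystander: fixed notebook 150 x 210 x 8 mm near the robot on the right, with a pen on it. Origin: centre of the underside.

How it is judged (in metres and radians):
On the way, in this order (a step that is already met when the one before it is completed fails the run):
1. the jog lever is held past 0.3 rad to the red side for 0.6 s, before any pack is on the dock or any jar on the rack (value of joint jog below -0.3 rad and height (world z) of each of pack1, pack2 below 0.02 m and height (world z) of each of jar1_mouth, jar2_mouth, jar3_mouth below 0.04 m and angle between each of jar1, jar2, jar3's own x axis and vertical below 2 rad), for 0.6 s.
2. the lever is back at the centre, both packs are home on the rails and every jar present is upside down on a peg (value of joint jog between -0.08 and 0.08 rad and (distance between jar1_mouth and peg1 below 0.022 m or distance between jar1_mouth and peg2 below 0.022 m or distance between jar1_mouth and peg3 below 0.022 m) and angle between the x axis of each of jar1, jar2, jar3 and the z axis of rack, either way round below 0.12 rad and angle between each of jar1, jar2, jar3's own x axis and vertical above 2.9 rad and (distance between jar2_mouth and peg1 below 0.022 m or distance between jar2_mouth and peg2 below 0.022 m or distance between jar2_mouth and peg3 below 0.022 m) and (distance between jar3_mouth and peg1 below 0.022 m or distance between jar3_mouth and peg2 below 0.022 m or distance between jar3_mouth and peg3 below 0.022 m) and ((distance between pack1 and seat1 below 0.005 m and angle between the z axis of pack1 and the z axis of dock, either way round below 0.08 rad) or (distance between pack1 and seat2 below 0.005 m and angle between the z axis of pack1 and the z axis of dock, either way round below 0.08 rad)) and ((distance between pack2 and seat1 below 0.005 m and angle between the z axis of pack2 and the z axis of dock, either way round below 0.08 rad) or (distance between pack2 and seat2 below 0.005 m and angle between the z axis of pack2 and the z axis of dock, either way round below 0.08 rad)) and linear speed of each of jar1, jar2, jar3, pack1, pack2 below 0.02 m/s), for 0.3 s.
3. with everything in place, the jog lever is held past 0.3 rad to the green side for 0.6 s (value of joint jog above 0.3 rad and (distance between jar1_mouth and peg1 below 0.022 m or distance between jar1_mouth and peg2 below 0.022 m or distance between jar1_mouth and peg3 below 0.022 m) and angle between the x axis of each of jar1, jar2, jar3 and the z axis of rack, either way round below 0.12 rad and angle between each of jar1, jar2, jar3's own x axis and vertical above 2.9 rad and (distance between jar2_mouth and peg1 below 0.022 m or distance between jar2_mouth and peg2 below 0.022 m or distance between jar2_mouth and peg3 below 0.022 m) and (distance between jar3_mouth and peg1 below 0.022 m or distance between jar3_mouth and peg2 below 0.022 m or distance between jar3_mouth and peg3 below 0.022 m) and ((distance between pack1 and seat1 below 0.005 m and angle between the z axis of pack1 and the z axis of dock, either way round below 0.08 rad) or (distance between pack1 and seat2 below 0.005 m and angle between the z axis of pack1 and the z axis of dock, either way round below 0.08 rad)) and ((distance between pack2 and seat1 below 0.005 m and angle between the z axis of pack2 and the z axis of dock, either way round below 0.08 rad) or (distance between pack2 and seat2 below 0.005 m and angle between the z axis of pack2 and the z axis of dock, either way round below 0.08 rad))), for 0.6 s.
At the end, for the whole second after the job is handed in: The lever is centred (within 0.08 rad); each pack's origin is within 5 mm of a seat and level within 0.08 rad; each jar present is mouth down, square to the deck within 0.12 rad, its mouth's centre within 22 mm of a peg's foot; all at rest, and the amber jar and wash bottle still standing (all of step 2 and angle between each of amber, wash's own z axis and vertical below 0.3 rad); the robot touches nothing.
It fails at once if the amber glass jar with an orange cap is moved more than 40 mm (distance of amber from where it was at the start of the episode above 0.04 m).
It fails at once if the white wash bottle with a blue cap is moved more than 40 mm (distance of wash from where it was at the start of the episode above 0.04 m).
It fails at once if the blue lid in front of the dock is moved more than 40 mm (distance of lid1 from where it was at the start of the episode above 0.04 m).
It fails at once if the blue lid beyond the jars is moved more than 40 mm (distance of lid2 from where it was at the start of the episode above 0.04 m).
Of jar1, jar2, jar3 only 2 to 3 are there at a start; the rules pass over those that are not, and their reading is None.
At some moment in a run one of jar1, jar2, jar3, pack1, pack2 may be knocked a few centimetres aside while the robot is not near it.
It also fails if it takes over 208 s, if anything falls off the work surface, if the arm or the gripper's body presses on something with over 40 N, if the wrist force passes 120 N, or if a joint passes its speed limit or range.

### The arm

A 6-joint arm with a two-finger parallel gripper is mounted at the origin on the work surface. World frame = base frame: x ahead of the robot, y to its left, z up, the work surface at z = 0. Lengths are in m, angles in degrees, forces in N, time in s.
With the tool pointing down it reaches from about 0.4 to 0.925 m from the base axis. Payload 3.4 kg.
Tool frame: the origin (TCP) lies at the very end of the fingers, on their centre line; the grasp point (between the pads) lies arm.grip_depth behind it (arm.grip_depth is the distance from the TCP to the grasp point, in m); z points along the fingers, y is the line along which they close (so a half turn about z gives the same grasp; the last joint's range is limited). The gripper opens to 85 mm and grips with 20 to 120 N. Pads are 22 mm wide; open, the fingers measure 114 mm over their backs; the gripper's body (76 mm by 85 mm) begins 54 mm behind the grasp point. The pads swing forward as they close: fully open they stand 13 mm farther back than shut.
Start: joints at [61.163, 17.578, 86.31, -0, 76.112, -4.211], TCP at [0.24, 0.523, 0.202] pointing down, gripper open.
Joint ranges: [-179.03, 179.03], [-60, 130.46], [8.19, 133.38], [-81.62, 261.62], [5.75, 156.47], [-153.77, 153.77]. Speed limits (degrees/s): [147.25, 147.25, 180, 180, 180, 180].

### API

Orientations are given as [roll, pitch, yaw] about the fixed x, y, z axes, in that order (R = Rz(yaw) Ry(pitch) Rx(roll)).
In Python, from rig import get_state, viewer, arm gives the robot as it stands.
- The arm moves only by the tool move_arm, never from a script. Its argument "steps" is a list of rows, each a list of 7 numbers: the shift along the tool's x, y, z in cm, then the turn, a rotation vector about the tool's x, y, z in degrees, then the closure, from 0 (fully open) to 1 (shut). In form: [[x, y, z, ax, ay, az, grip], ...]. A call has 1 to 5 rows; each row is the pose to reach, as a shift and turn from the pose commanded when the call began, along the tool's axes at that moment; what a row does not reach only later rows make up. A row lasts 1/10 s, in which the tool goes at most 50 mm and 8.59 degrees, less where a joint would pass 70% of its speed; a pose out of reach is approached as far as the arm can. A call with a gripper value outside its range is refused whole. The fingers move at their own pace and stop on an object; the grip force is fixed at half the most. Time passes only in rows, so rows that repeat a pose let the fingers close. It gives the time, the measured TCP pose, the force, the opening and the grip force at its end, in the units of the state.
- get_state(): the state, without advancing time (a new reading comes with each control period).
- viewer.grab_frame(name): name is "side" or "top" or "wrist"; returns a dict with "frame" (400x640x3 uint8, red, green, blue), "mtx" (3x3 intrinsics, pixels), "dist" ([k1, k2, p1, p2, k3] as OpenCV has them; the pictures are not rectified), "view" (4x4, takes a point from world to camera coordinates). Camera axes: x right, y up, looking along -z (the intrinsics and any distortion apply to the point x, -y, -z); pixel columns grow to the right and rows downward; lengths in m; the calibration is good to about 2 mm. A picture is of the moment at which its call begins. There is no depth.
- arm.finish_job(): hands the job in; it is judged then, once.
The state is a dict: "t": time; "joints": joint angles; "joint_vel": joint speeds; "joint_torque": joint torques, N m; "position": TCP position; "eef_rot": TCP orientation; "wrist_force": force on the tool from outside, world axes, zero at the start; "torque": the same for the moment, N m; "gripper_width": finger opening in m; "grip_force": force on a finger pad.
Only numpy, scipy, OpenCV 4.12 (cv2) and the standard library are available. Lean on these libraries where they do the work, as an engineer would, in place of code of your own. Each camera call takes 0.05 s, during which the arm holds its last target. There are 200 camera calls.

## Working session

There is one attempt and no reset: what is moved stays moved. The work goes in short steps, Python scripts to look and compute and a tool call to move; the robot and the scene stay as the last step left them, time stands still between calls to the robot, and variables do not carry over. Pictures are saved under pics/ and viewed, at most 14 in all, crops included, and the job is handed in when it is done.

Besides the shell and the picture viewer there is one more tool, called after ">>>" as name(argument=value, ...), one argument or row to a line, values as JSON. move_arm: Moves the arm, as the interface text tells. Its arguments: {"type":"object","properties":{"steps":{"type":"array","items":{"type":"array","items":{"type":"number"}}}},"required":["steps"]}

```bash
mkdir -p pics; ls
cat > h.py <<'E'
import numpy as np, cv2
from scipy.spatial.transform import Rotation as R
from rig import get_state, viewer, arm
def grab(n,save=None):
    f=viewer.grab_frame(n); f={k:np.array(v) for k,v in f.items()}
    if save: cv2.imwrite('pics/'+save,f['frame'][:,:,::-1])
    return f
def ray(f,uv):
    p=cv2.undistortPoints(np.array(uv,float).reshape(-1,1,2),f['mtx'].astype(float),f['dist'].astype(float)).reshape(-1,2)
    Rw=f['view'][:3,:3]; o=-Rw.T@f['view'][:3,3]
    d=np.c_[p[:,0],-p[:,1],-np.ones(len(p))]@Rw
    return o,d
def onplane(f,uv,z):
    o,d=ray(f,uv); return o+d*((z-o[2])/d[:,2])[:,None]
def proj(f,P):
    c=np.atleast_2d(P)@f['view'][:3,:3].T+f['view'][:3,3]
    c=c*[1,-1,-1]
    return cv2.projectPoints(c,np.zeros(3),np.zeros(3),f['mtx'].astype(float),f['dist'].astype(float))[0].reshape(-1,2)
E
python3 - <<'E'
from h import *
print(get_state(), arm.grip_depth)
for n in ['top','side']:
    f=grab(n,n+'0.png'); print(n,f['mtx'].tolist(),f['dist'],(-f['view'][:3,:3].T@f['view'][:3,3]).round(3),f['view'].round(3).tolist())
E
```

```text
pics
{'t': 0.0, 'joints': array([ 6.11619661e+01,  1.76230429e+01,  8.63814226e+01,  2.75703912e-04,
        7.61115995e+01, -4.21003383e+00]), 'joint_vel': array([ 0.01548379, -0.00423719,  0.0678039 , -0.00947953,  0.02981423,
       -0.00905911]), 'joint_torque': array([ 2.50657349e-04, -4.57556999e+01, -2.51913035e+01, -1.13445969e-04,
        1.33655182e-02,  1.79053154e-05]), 'position': array([0.23927009, 0.52204203, 0.20128952]), 'eef_rot': array([-1.79884268e+02, -8.78744237e-03,  1.55371925e+02]), 'wrist_force': array([-1.01117227,  0.27175983,  0.11389065]), 'torque': array([ 0.0093379 , -0.05605828, -0.00687169]), 'grip_force': 0.0, 'gripper_width': 0.08581124386244839} 0.0187
top [[478.86834501161934, 0.0, 320.6880484574685], [0.0, 478.86834501161934, 199.99168718991302], [0.0, 0.0, 1.0]] [-0.1103285  0.         0.         0.         0.       ] [0.428 0.038 1.428] [[0.027, -1.0, -0.0, 0.027], [0.997, 0.027, 0.072, -0.53], [-0.072, -0.002, 0.997, -1.394], [0.0, 0.0, 0.0, 1.0]]
side [[384.1463093863627, 0.0, 323.2594384852883], [0.0, 384.1463093863627, 201.37257726218652], [0.0, 0.0, 1.0]] [-0.09469855  0.          0.          0.          0.        ] [ 0.203 -0.795  0.622] [[0.935, -0.354, 0.02, -0.484], [0.165, 0.484, 0.859, -0.182], [-0.314, -0.8, 0.511, -0.89], [0.0, 0.0, 0.0, 1.0]]
```

View pics/top0.png

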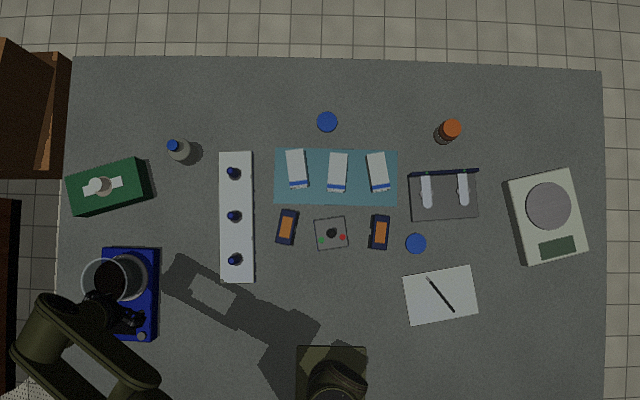

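View pics/side0.png

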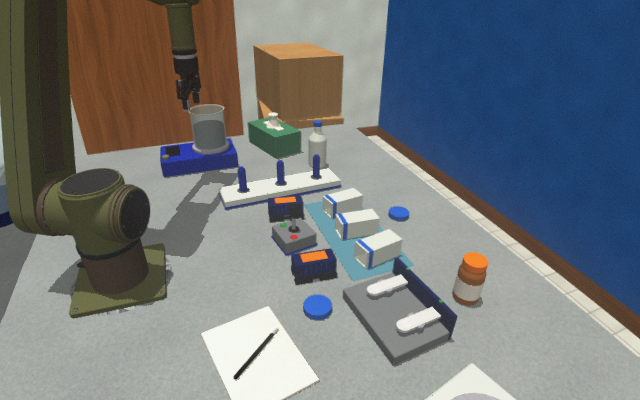

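```bash
cat > m.py <<'E'
from h import *
def comps(mask,amin,amax=1e9):
    n,l,s,c=cv2.connectedComponentsWithStats(mask.astype(np.uint8))
    return [(l==i) for i in range(1,n) if amin<=s[i,4]<=amax]
def rect(f,m,z):
    cs,_=cv2.findContours(m.astype(np.uint8),cv2.RETR_EXTERNAL,cv2.CHAIN_APPROX_NONE)
    c=max(cs,key=len).reshape(-1,2)
    P=onplane(f,c,z)[:,:2].astype(np.float32)
    b=cv2.boxPoints(cv2.minAreaRect(P)); e=[b[1]-b[0],b[2]-b[1]]
    e=sorted(e,key=np.linalg.norm)[::-1]; v=e[0]/np.linalg.norm(e[0]); v=v*np.sign(v[0]+1e-9)
    return b.mean(0).round(4),np.array([np.linalg.norm(x) for x in e]).round(4),round(float(np.degrees(np.arctan2(v[1],v[0]))),1)
def hsv(f): 
    return [x.astype(int) for x in cv2.split(cv2.cvtColor(f['frame'],cv2.COLOR_RGB2HSV))]
E
python3 - <<'E'
from m import *
f=grab('top'); H,S,V=hsv(f)
vv,uu=np.mgrid[:400,:640]
def show(n,m,z,a,b=1e9):
    for c in comps(m,a,b):
        ys,xs=np.nonzero(c); print(n,(int(xs.mean()),int(ys.mean())),c.sum(),*rect(f,c,z))
show('orange',(H<20)&(S>170)&(V>120)&(vv>200)&(uu<400),.055,30)
white=(S<45)&(V>130)
show('white',white&(uu>215)&(uu<400)&(vv<290)&(vv>140),.052,100)
show('rack',white&(uu>210)&(uu<262)&(vv<290)&(vv>140),.03,100)
blue=(H>108)&(H<130)&(S>130)
show('blue',blue&(vv>90)&(vv<300)&(uu>160)&(uu<500),.052,15)
show('green',(H>45)&(H<85)&(S>110)&(uu>300)&(uu<360)&(vv>200),.04,3)
show('red',((H<8)|(H>172))&(S>140)&(uu>335)&(uu<360)&(vv>200),.04,3)
show('rails',(S<60)&(V>110)&(uu>405)&(uu<480)&(vv>165)&(vv<225),.045,50)
print(onplane(f,[[331,233]],.115), onplane(f,[[315,219],[345,216],[348,246],[318,250]],.04))
print(onplane(f,[[410,176],[477,172],[411,222],[479,216]],.028))
for p in [(360,248),(418,200),(460,190),(450,210),(325,240)]: print(p,H[p[1],p[0]],S[p[1],p[0]],V[p[1],p[0]])
cv2.imwrite('pics/crop1.png',cv2.resize(f['frame'][140:260,215:485,::-1],None,fx=2.9,fy=2.9,interpolation=cv2.INTER_CUBIC))
E
```

```text
orange (380, 232) 131 [ 0.4392 -0.1317] [0.0563 0.028 ] -5.2
white (295, 164) 540 [0.628  0.1174] [0.0911 0.0505] 9.1
white (235, 217) 3691 [0.4734 0.2866] [0.3792 0.0939] 3.0
white (336, 168) 536 [ 0.621  -0.0029] [0.091  0.0507] -4.2
white (377, 168) 540 [ 0.6246 -0.1208] [0.0913 0.0506] 10.9
rack (235, 217) 3691 [0.4741 0.2906] [0.3852 0.0954] 3.0
blue (326, 121) 325 [0.7577 0.0307] [0.0567 0.0556] 1.6
blue (172, 144) 103 [0.6773 0.482 ] [0.0334 0.0298] -89.0
blue (229, 170) 38 [0.6065 0.3081] [0.0185 0.0167] -43.1
blue (297, 182) 59 [0.5757 0.1082] [0.0524 0.0097] -81.7
blue (380, 185) 58 [ 0.5726 -0.1304] [0.0507 0.0095] -78.9
blue (335, 186) 57 [ 5.682e-01 -2.000e-04] [0.0499 0.0092] 86.8
blue (230, 214) 33 [0.4766 0.3005] [0.0174 0.0146] 2.3
blue (279, 226) 21 [0.4475 0.1591] [0.0557 0.0028] -9.5
blue (374, 228) 19 [ 0.4506 -0.1138] [0.0463 0.0054] -5.2
blue (386, 232) 43 [ 0.4343 -0.1489] [0.0746 0.0116] 1.1
blue (415, 243) 337 [ 0.4091 -0.2348] [0.0574 0.057 ] -44.1
blue (230, 260) 36 [0.345  0.2945] [0.0193 0.0155] 28.2
green (320, 239) 26 [0.4129 0.0377] [0.0142 0.0142] 65.0
red (341, 236) 25 [ 0.4238 -0.0231] [0.0144 0.0116] 1.4
rails (463, 188) 286 [ 0.571  -0.3749] [0.0938 0.0274] 6.1
rails (426, 191) 298 [ 0.5598 -0.2646] [0.0944 0.0303] 5.0
[[0.43277463 0.0106175  0.115     ]] [[ 0.47227116  0.05644806  0.04      ]
 [ 0.48333307 -0.03029729  0.04      ]
 [ 0.39681463 -0.04109029  0.04      ]
 [ 0.38296754  0.04527885  0.04      ]]
[[ 0.60705486 -0.22033808  0.028     ]
 [ 0.62516599 -0.42203735  0.028     ]
 [ 0.47132367 -0.22517382  0.028     ]
 [ 0.49409881 -0.42846455  0.028     ]]
(360, 248) 75 6 89
(418, 200) 66 15 84
(460, 190) 97 16 145
(450, 210) 42 16 80
(325, 240) 15 6 92
```

View pics/crop1.png

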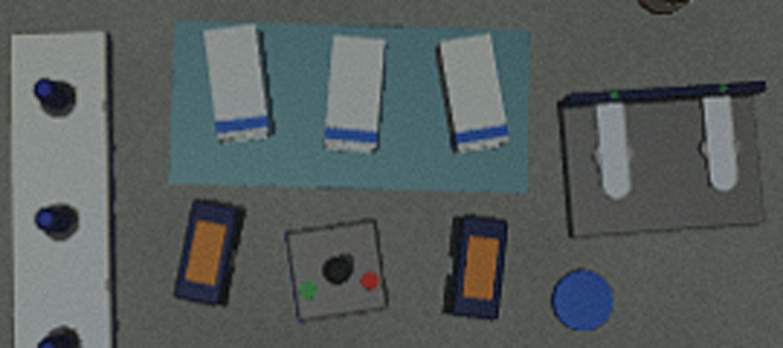

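```bash
cat > plan.py <<'E'
from h import *
import json
def log():
    s=get_state(); open('log.txt','a').write(json.dumps([list(map(float,s[k])) for k in('joints','position','eef_rot')])+'\n'); return s
def Rdown(yaw): return R.from_euler('xyz',[180,0,yaw],degrees=True)
def plan(*targets,start=None,dmax=.23,amax=40):
    """targets: (pos,R) ; prints one row per call-segment (cm, deg)"""
    s=log()
    p,r=(s['position'],R.from_euler('xyz',s['eef_rot'],degrees=True)) if start is None else start
    print('t',round(s['t'],1),'p',s['position'].round(4),'e',s['eef_rot'].round(1),'j',s['joints'].round(0),'w',round(s['gripper_width'],4))
    for q,rq in targets:
        q=np.array(q,float); rv=(r.inv()*rq).as_rotvec(degrees=True)
        n=max(1,int(np.ceil(max(np.linalg.norm(q-p)/dmax,np.linalg.norm(rv)/amax-.001))))
        for i in range(n):
            r0=r*R.from_rotvec(rv*i/n,degrees=True); d=r0.inv().apply((q-p)/n)*100
            print('  call',i+1,'/',n,d.round(1).tolist(),(rv/n).round(1).tolist())
        p,r=q,rq
    return s
E
python3 - <<'E'
from plan import *
a=np.radians(8.7); c=np.array([.4330,.009])
plan(([*c,.2],Rdown(188.7)),([*c,.075],Rdown(188.7)))
E
```

```text
t 0.1 p [0.2393 0.5222 0.2015] e [-179.9   -0.   155.4] j [61. 18. 86. -0. 76. -4.] w 0.0852
  call 1 / 3 [-13.0, -12.9, 0.1] [-0.0, -0.0, -11.1]
  call 2 / 3 [-10.3, -15.1, 0.1] [-0.0, -0.0, -11.1]
  call 3 / 3 [-7.2, -16.8, 0.1] [-0.0, -0.0, -11.1]
  call 1 / 1 [0.0, -0.0, 12.5] [0.0, 0.0, 0.0]
```

>>> move_arm(
  steps=[
    [-13,-12.9,0,0,0,-11.1,0],
    [-13,-12.9,0,0,0,-11.1,0],
    [-13,-12.9,0,0,0,-11.1,0],
    [-13,-12.9,0,0,0,-11.1,0],
    [-13,-12.9,0,0,0,-11.1,0],
  ],
)

```text
t: 0.65
position: [0.3043, 0.3471, 0.2019]
eef_rot: [-179.8, 0.0, 166.3]
wrist_force: [-0.2, 0.7, 0.6]
gripper_width: 0.0855
grip_force: 0.0
```

>>> move_arm(
  steps=[
    [-10.3,-15.1,0,0,0,-11.1,0],
    [-10.3,-15.1,0,0,0,-11.1,0],
    [-10.3,-15.1,0,0,0,-11.1,0],
    [-10.3,-15.1,0,0,0,-11.1,0],
    [-10.3,-15.1,0,0,0,-11.1,0],
  ],
)

```text
t: 1.15
position: [0.3703, 0.1772, 0.2022]
eef_rot: [-179.9, 0.0, 177.3]
wrist_force: [0.5, 0.5, -0.4]
gripper_width: 0.0854
grip_force: 0.0
```

>>> move_arm(
  steps=[
    [-7.2,-16.8,0,0,0,-11.1,0.3],
    [-7.2,-16.8,0,0,0,-11.1,0.3],
    [-7.2,-16.8,0,0,0,-11.1,0.3],
    [-7.2,-16.8,0,0,0,-11.1,0.3],
    [-7.2,-16.8,0,0,0,-11.1,0.3],
  ],
)

```text
t: 1.65
position: [0.4367, 0.0063, 0.2024]
eef_rot: [-179.9, 0.1, -171.6]
wrist_force: [0.2, 0.4, -0.1]
gripper_width: 0.0595
grip_force: 0.0
```

Run:
```python
from plan import *
f=grab('wrist','w1.png'); s=get_state()
o=-f['view'][:3,:3].T@f['view'][:3,3]; Rt=R.from_euler('xyz',s['eef_rot'],degrees=True)
print('cam in tool',Rt.inv().apply(o-s['position']).round(4), (Rt.inv().as_matrix()@f['view'][:3,:3].T).round(2).tolist(), f['mtx'][0,0])
plan(([.4330,.009,.075],Rdown(188.7)))
```

```text
cam in tool [ 0.0635 -0.0013 -0.1709] [[-0.0, 0.96, 0.27], [1.0, -0.0, 0.0], [0.0, 0.27, -0.96]] 283.2799698743371
t 1.7 p [0.4352 0.0086 0.2021] e [ 180.     0.  -171.6] j [  -4.    6.  102.    0.   72. -103.] w 0.0596
  call 1 / 1 [0.2, 0.1, 12.7] [0.0, 0.0, -0.3]
```

View pics/w1.png

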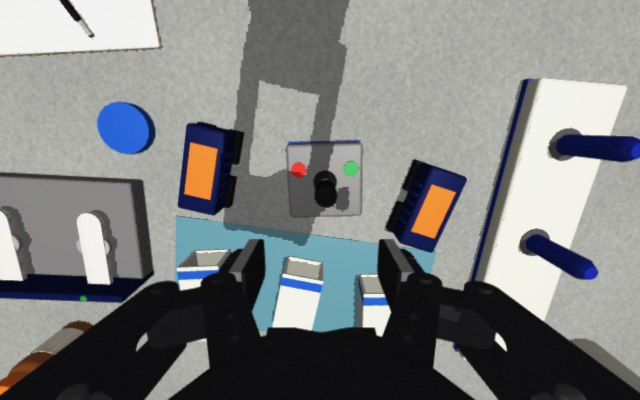

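Run:
```python
from m import *
from plan import *
f=grab('wrist'); H,S,V=hsv(f); vv,uu=np.mgrid[:400,:640]
def show(n,m,z,a,b=1e9):
    for c in comps(m,a,b):
        ys,xs=np.nonzero(c); print(n,(int(xs.mean()),int(ys.mean())),c.sum(),*rect(f,c,z))
show('orange',(H<20)&(S>150)&(V>110)&(vv<300),.055,300)
show('green',(H>45)&(H<85)&(S>110)&(vv<200)&(uu>330)&(uu<370),.04,20)
show('red',((H<8)|(H>172))&(S>140)&(vv<200)&(uu>270)&(uu<330),.04,20)
print(onplane(f,[[325,194]],.115),onplane(f,[[287,143],[361,141],[363,213],[289,216]],.04))
```

```text
orange (197, 171) 1436 [ 0.4435 -0.1299] [0.0606 0.0306] -5.3
orange (430, 212) 1278 [0.4515 0.1413] [0.0602 0.0305] -9.8
green (348, 169) 160 [0.4171 0.039 ] [0.0161 0.0157] 54.3
red (295, 171) 181 [ 0.4276 -0.0218] [0.0174 0.017 ] 52.9
[[0.43257519 0.01279432 0.115     ]] [[ 0.39716488 -0.03578048  0.04      ]
 [ 0.38242514  0.04807006  0.04      ]
 [ 0.46733673  0.06649252  0.04      ]
 [ 0.48457695 -0.02313664  0.04      ]]
```

>>> move_arm(
  steps=[
    [0.2,0.4,5,0,0,-1.5,0.3],
    [0.2,0.4,9,0,0,-1.5,0.3],
    [0.2,0.4,11,0,0,-1.5,0.3],
    [0.2,0.4,12.4,0,0,-1.5,0.3],
    [0.2,0.4,12.4,0,0,-1.5,0.3],
  ],
)

```text
t: 2.25
position: [0.4286, 0.0155, 0.0764]
eef_rot: [179.9, -0.3, -169.7]
wrist_force: [0.1, 0.3, 1.0]
gripper_width: 0.0599
grip_force: 0.0
```

>>> move_arm(
  steps=[
    [0,-1.2,0,0,0,0,0.3],
    [0,-2.2,0,0,0,0,0.3],
    [0,-3,0,0,0,0,0.3],
    [0,-3.6,0,0,0,0,0.3],
    [0,-4,0,0,0,0,0.3],
  ],
)

```text
t: 2.75
position: [0.4391, -0.0271, 0.0788]
eef_rot: [-180.0, 0.1, -169.9]
wrist_force: [0.4, 1.6, 0.8]
gripper_width: 0.0595
grip_force: 0.7
```

Run:
```python
from plan import *
grab('side','s2.png'); s=log(); print(s['position'],s['wrist_force'],s['gripper_width'])
f=cv2.imread('pics/s2.png')[170:290,230:370]; cv2.imwrite('pics/s2c.png',cv2.resize(f,None,fx=4,fy=4))
```

```text
[ 0.43911113 -0.02740375  0.07871723] [0.69568151 1.21061225 1.22831127] 0.059681377567763295
```

View pics/s2c.png

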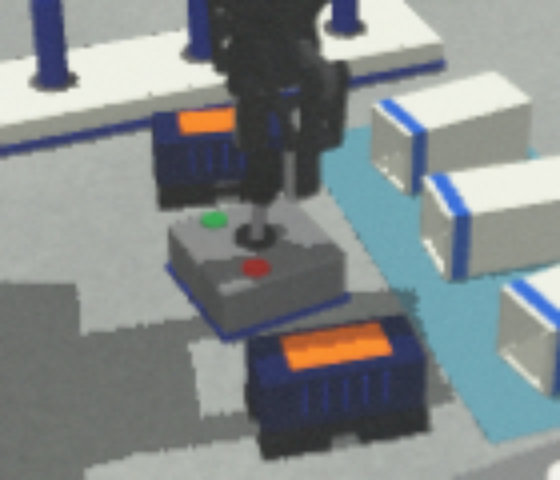

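>>> move_arm(
  steps=[
    [0,-0.3,0,0,0,0,0.3],
    [0,-0.5,0,0,0,0,0.3],
    [0,-0.5,0,0,0,0,0.3],
    [0,-0.5,0,0,0,0,0.3],
    [0,-0.5,0,0,0,0,0.3],
  ],
)

```text
t: 3.3
position: [0.4391, -0.031, 0.0782]
eef_rot: [180.0, 0.0, -169.8]
wrist_force: [0.1, 0.9, 1.4]
gripper_width: 0.0597
grip_force: 0.7
```

Run:
```python
from plan import *
grab('wrist','w3.png'); s=log(); print(s['position'],s['wrist_force'],s['gripper_width'])
f=cv2.imread('pics/w3.png'); cv2.imwrite('pics/w3.png',f[60:400,120:560])
```

```text
[ 0.43907236 -0.03100737  0.07819577] [ 0.91387065  1.10209364 -0.12192383] 0.05944787114268242
```

View pics/w3.png

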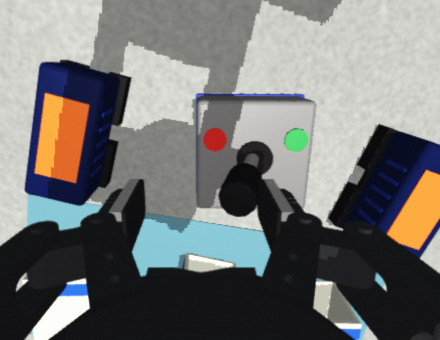

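Run:
```python
from h import *
f=grab('wrist')
for z in(.115,.108): 
    p=onplane(f,[[359,253]],z)[0]; d=p[:2]-[.433,.0128]; print(p,'own y',d@[-.17,.985])
```

```text
[ 0.43480577 -0.01118495  0.115     ] own y -0.02393215752603749
[ 0.43790282 -0.00958603  0.108     ] own y -0.022883716953990014
```

>>> move_arm(
  steps=[
    [0,-0.4,0,0,0,0,0.3],
    [0,-0.8,0,0,0,0,0.3],
    [0,-0.8,0,0,0,0,0.3],
    [0,-0.8,0,0,0,0,0.3],
    [0,-0.8,0,0,0,0,0.3],
  ],
)

```text
t: 3.9
position: [0.4399, -0.039, 0.078]
eef_rot: [180.0, -0.1, -169.8]
wrist_force: [-2.0, 1.2, -0.9]
gripper_width: 0.0598
grip_force: 0.8
```

Run:
```python
from m import *
f=grab('wrist','w4.png'); s=get_state(); print(s['position'],s['wrist_force'],s['t'])
H,S,V=hsv(f)
# lever grip: dark blob between fingers
m=(V<60)&(np.mgrid[:400,:640][0]<330)
cv2.imwrite('pics/w4.png',f['frame'][150:350,280:460,::-1].repeat(3,0).repeat(3,1))
```

```text
[ 0.43997789 -0.0390128   0.07807362] [-1.05064567  1.82430327 -0.97116889] 3.95
```

View pics/w4.png

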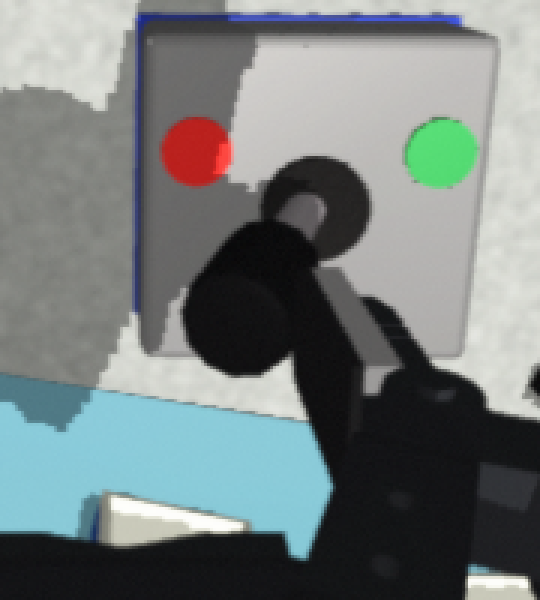

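>>> move_arm(
  steps=[
    [0,0,0,0,0,0,0.3],
    [0,0,0,0,0,0,0.3],
    [0,0,0,0,0,0,0.3],
    [0,0,0,0,0,0,0.3],
    [0,0,0,0,0,0,0.3],
  ],
)

```text
t: 4.45
position: [0.4403, -0.039, 0.0782]
eef_rot: [180.0, -0.0, -169.8]
wrist_force: [-1.4, 2.7, 0.2]
gripper_width: 0.0596
grip_force: 0.9
```

>>> move_arm(
  steps=[
    [0,0,0,0,0,0,0.3],
    [0,0,0,0,0,0,0.3],
    [0,0,0,0,0,0,0.3],
    [0,0,0,0,0,0,0.3],
    [0,0,0,0,0,0,0.3],
  ],
)

```text
t: 4.95
position: [0.4404, -0.039, 0.0782]
eef_rot: [180.0, -0.0, -169.8]
wrist_force: [-1.6, 1.0, -0.2]
gripper_width: 0.06
grip_force: 0.9
```

>>> move_arm(
  steps=[
    [0,1.5,0,0,0,0,0.3],
    [0,3,0,0,0,0,0.3],
    [0,4.5,0,0,0,0,0.3],
    [0,5.3,0,0,0,0,0.3],
    [0,5.3,0,0,0,0,0.3],
  ],
)

```text
t: 5.45
position: [0.4316, 0.0135, 0.0784]
eef_rot: [-180.0, 0.1, -169.7]
wrist_force: [0.2, 0.4, -0.1]
gripper_width: 0.0596
grip_force: 0.0
```

>>> move_arm(
  steps=[
    [0,0,-5,0,0,0,0],
    [0,0,-10,0,0,0,0],
    [0,0,-15,0,0,0,0],
    [0,0,-17,0,0,0,0],
    [0,0,-17,0,0,0,0],
  ],
)

```text
t: 5.95
position: [0.4345, 0.0121, 0.2523]
eef_rot: [-179.8, 0.5, -169.9]
wrist_force: [0.4, 0.3, 0.7]
gripper_width: 0.0853
grip_force: 0.0
```

Run:
```python
from m import *
from plan import *
f=grab('wrist','w5.png'); H,S,V=hsv(f); vv,uu=np.mgrid[:400,:640]
def show(n,m,z,a,b=1e9):
    for c in comps(m,a,b):
        ys,xs=np.nonzero(c); print(n,(int(xs.mean()),int(ys.mean())),c.sum(),*rect(f,c,z))
show('orange',(H<20)&(S>150)&(V>110)&(vv<300),.055,300)
plan(([.443,-.130,.10],Rdown(180-5.2)))
```

```text
orange (211, 161) 1104 [ 0.4437 -0.13  ] [0.0605 0.0306] -5.3
orange (413, 202) 971 [0.4516 0.1411] [0.0603 0.0306] -9.4
t 6.0 p [0.4327 0.0124 0.2499] e [-179.9    0.3 -169.9] j [  -4.    4.   97.   -0.   79. -104.] w 0.0855
  call 1 / 1 [1.6, -14.2, 15.0] [-0.1, 0.3, 15.3]
```

View pics/w5.png

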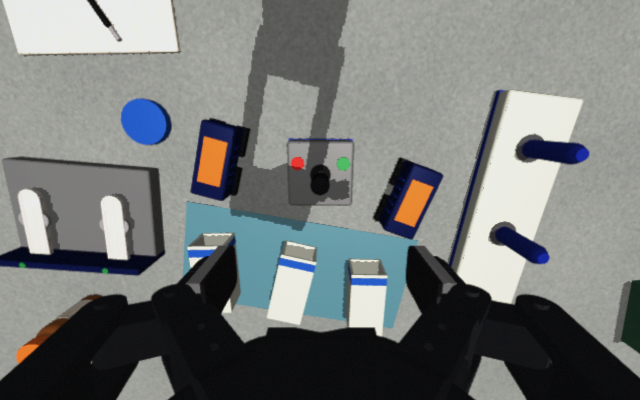

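```bash
cat >> m.py <<'E'
def rails(f):
    H,S,V=hsv(f); m=(S<60)&(V>190)
    P=proj(f,[[.50,-.20,.03],[.63,-.20,.03],[.64,-.44,.03],[.5,-.44,.03]]).astype(np.int32)
    z=np.zeros(V.shape,np.uint8); cv2.fillConvexPoly(z,P,1)
    for c in comps(m&(z>0),200):
        ys,xs=np.nonzero(c); print('rail',(int(xs.mean()),int(ys.mean())),c.sum(),*rect(f,c,.045))
E
python3 - <<'E'
from m import *
from plan import *
f=grab('wrist'); rails(f)
plan(([.50,-.31,.25],Rdown(185.5)))
E
```

```text
rail (30, 224) 1279 [ 0.5749 -0.3725] [0.0945 0.029 ] 4.7
rail (111, 230) 1237 [ 0.5641 -0.2625] [0.0949 0.0296] 6.4
t 6.0 p [0.4313 0.0126 0.2482] e [-1.800e+02  1.000e-01 -1.699e+02] j [  -4.    4.   98.   -0.   79. -104.] w 0.0858
  call 1 / 2 [-0.5, -16.5, -0.1] [-0.0, 0.0, 2.3]
  call 2 / 2 [-1.2, -16.4, -0.1] [-0.0, 0.0, 2.3]
```

>>> move_arm(
  steps=[
    [-10,-12,0,0,0,4.5,0],
    [-10,-12,0,0,0,4.5,0],
    [-10,-12,0,0,0,4.5,0],
    [-10,-12,0,0,0,4.5,0],
    [-10,-12,0,0,0,4.5,0],
  ],
)

```text
t: 6.55
position: [0.5503, -0.0884, 0.2451]
eef_rot: [179.9, -0.3, -174.4]
wrist_force: [-0.5, 0.4, 0.5]
gripper_width: 0.0855
grip_force: 0.0
```

>>> move_arm(
  steps=[
    [-7,-22,0,0,0,0,0],
    [-7,-22,0,0,0,0,0],
    [-7,-22,0,0,0,0,0],
    [-7,-22,0,0,0,0,0],
    [-7,-22,0,0,0,0,0],
  ],
)

```text
t: 7.05
position: [0.6414, -0.3009, 0.2465]
eef_rot: [179.9, -0.1, -174.4]
wrist_force: [-0.8, 1.0, -1.0]
gripper_width: 0.0853
grip_force: 0.0
```

Run:
```python
from m import *
from plan import *
f=grab('wrist','w6.png'); rails(f)
plan(([.47,-.14,.12],Rdown(180-5.3)),([.4437,-.130,.12],Rdown(180-5.3)))
```

```text
rail (266, 105) 1170 [ 0.5678 -0.3735] [0.0806 0.0299] 7.1
rail (353, 122) 912 [ 0.5761 -0.2745] [0.0614 0.0406] -26.8
t 7.1 p [ 0.6428 -0.3053  0.2458] e [-1.798e+02 -1.000e-01 -1.745e+02] j [ -29.   27.   64.   -0.   88. -124.] w 0.0854
  call 1 / 2 [7.8, 9.1, 6.3] [-0.1, -0.0, 5.4]
  call 2 / 2 [8.6, 8.3, 6.3] [-0.1, -0.0, 5.4]
  call 1 / 1 [2.7, 0.8, 0.0] [0.0, 0.0, 0.0]
```

View pics/w6.png

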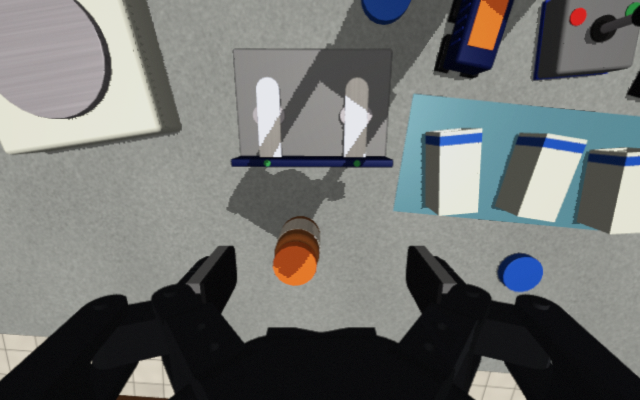

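Run:
```python
from m import *
f=grab('wrist')
# row scans for rail edges
V=hsv(f)[2]
for r in (85,92,100,140,150): print(r,[ (i,int(V[r,i])) for i in range(238,390) if abs(int(V[r,i+1])-int(V[r,i-1]))>35])
pts=[[267,78],[268.5,157],[357,78],[357.5,157],[234,50],[391,50],[392,157],[232,158]]
P=onplane(f,pts,.045); P2=onplane(f,pts,.028); print(P[:4].round(4),P2[4:].round(4))
```

```text
85 [(259, 147), (260, 207), (281, 232), (282, 190), (283, 148), (300, 120), (301, 96), (318, 94), (319, 127), (328, 130), (329, 102), (349, 84), (350, 126), (371, 147), (372, 115), (373, 76)]
92 [(259, 150), (260, 216), (282, 217), (283, 152), (296, 106), (313, 82), (314, 120), (336, 125), (348, 76), (349, 113), (350, 146), (372, 125), (373, 78)]
100 [(259, 144), (260, 181), (261, 226), (282, 232), (283, 174), (284, 106), (291, 102), (308, 78), (309, 116), (347, 112), (348, 94), (349, 187), (350, 232), (354, 204), (355, 169), (371, 144), (372, 110), (373, 75)]
140 [(261, 141), (262, 178), (263, 223), (265, 194), (266, 156), (282, 164), (284, 183), (285, 137), (345, 111), (347, 91), (348, 192), (349, 233), (357, 203), (358, 162), (369, 138), (370, 105), (372, 112), (373, 142)]
150 [(260, 103), (262, 81), (263, 129), (277, 174), (278, 218), (284, 206), (285, 135), (345, 135), (347, 115), (348, 200), (350, 203), (351, 160), (367, 157), (368, 198), (370, 170)]
[[ 0.5305 -0.3815  0.045 ]
 [ 0.6253 -0.3752  0.045 ]
 [ 0.52   -0.2729  0.045 ]
 [ 0.6141 -0.2599  0.045 ]] [[ 0.5004 -0.4267  0.028 ]
 [ 0.4818 -0.2336  0.028 ]
 [ 0.6112 -0.2109  0.028 ]
 [ 0.6336 -0.4276  0.028 ]]
```

Run:
```python
from m import *
f=grab('wrist')
for n,a,b in (('R',(271.2,88),(273.3,140)),('L',(361,88),(359,140))):
    P=onplane(f,[a,b],.045); d=P[1]-P[0]; print(n,P.round(4).tolist(),np.degrees(np.arctan2(d[1],d[0])).round(2))
```

```text
R [[0.5397, -0.3721, 0.045], [0.6015, -0.3663, 0.045]] 5.3
L [[0.5291, -0.2628, 0.045], [0.5909, -0.257, 0.045]] 5.34
```

>>> move_arm(
  steps=[
    [7.8,9.1,6,0,0,5.4,0],
    [7.8,9.1,6,0,0,5.4,0],
    [7.8,9.1,6,0,0,5.4,0],
    [7.8,9.1,6,0,0,5.4,0],
    [7.8,9.1,6,0,0,5.4,0],
  ],
)

```text
t: 7.7
position: [0.5535, -0.2137, 0.1881]
eef_rot: [179.9, -0.1, -179.6]
wrist_force: [0.4, -0.1, 0.2]
gripper_width: 0.0853
grip_force: 0.0
```

>>> move_arm(
  steps=[
    [11.3,9.1,5,0,0,5.4,0],
    [11.3,9.1,5,0,0,5.4,0],
    [11.3,9.1,5,0,0,5.4,0],
    [11.3,9.1,5,0,0,5.4,0],
    [11.3,9.1,5,0,0,5.4,0],
  ],
)

```text
t: 8.2
position: [0.4412, -0.125, 0.1384]
eef_rot: [180.0, -0.0, 175.0]
wrist_force: [0.6, -0.4, 1.0]
gripper_width: 0.0851
grip_force: 0.0
```

Run:
```python
from m import *
from plan import *
f=grab('wrist','w7.png'); H,S,V=hsv(f); vv,uu=np.mgrid[:400,:640]
for c in comps((H<20)&(S>150)&(V>110)&(vv<330),300):
        ys,xs=np.nonzero(c); print((int(xs.mean()),int(ys.mean())),c.sum(),*rect(f,c,.055))
plan(([.4437,-.130,.024],Rdown(180-5.3)))
```

```text
(614, 181) 2266 [0.4513 0.141 ] [0.0604 0.0308] -10.0
(314, 198) 2043 [ 0.4433 -0.1304] [0.0597 0.0299] -4.5
t 8.2 p [ 0.4439 -0.1264  0.1394] e [-179.9    0.2  174.9] j [ -21.   12.  105.   -0.   63. -106.] w 0.0852
  call 1 / 1 [0.0, -0.3, 11.5] [-0.1, 0.2, 0.2]
```

>>> move_arm(
  steps=[
    [0,-0.4,5,0,0,0.3,0],
    [0,-0.4,9,0,0,0.3,0],
    [0,-0.4,11,0,0,0.3,0],
    [0,-0.4,11.8,0,0,0.3,0],
    [0,-0.4,11.8,0,0,0.3,0],
  ],
)

```text
t: 8.75
position: [0.4439, -0.1311, 0.0199]
eef_rot: [-180.0, 0.1, 174.5]
wrist_force: [-0.5, 1.6, -0.2]
gripper_width: 0.0852
grip_force: 0.0
```

>>> move_arm(
  steps=[
    [0,0,0,0,0,0,0.5],
    [0,0,0,0,0,0,0.8],
    [0,0,0,0,0,0,0.8],
    [0,0,0,0,0,0,0.8],
    [0,0,0,0,0,0,0.8],
  ],
)

```text
t: 9.25
position: [0.4431, -0.1307, 0.0221]
eef_rot: [-179.9, 0.2, 174.6]
wrist_force: [-0.7, -0.4, 8.2]
gripper_width: 0.0427
grip_force: 59.5
```

Run:
```python
from m import *
from plan import *
s=get_state(); print(s['grip_force'],s['wrist_force'])
f=grab('wrist','w8.png'); H,S,V=hsv(f); vv,uu=np.mgrid[:400,:640]
for c in comps((H<20)&(S>150)&(V>110)&(vv<330),300):
        ys,xs=np.nonzero(c); print((int(xs.mean()),int(ys.mean())),c.sum(),*rect(f,c,.055))
plan(([.4437,-.130,.12],Rdown(185.3)))
```

```text
59.52961206436157 [-0.72259377 -0.36652106  8.15951874]
(512, 197) 836 [ 0.4229 -0.0318] [0.0161 0.016 ] -44.0
(320, 254) 5236 [ 0.4433 -0.1294] [0.0599 0.0303] -5.2
t 9.3 p [ 0.4432 -0.1307  0.0221] e [-179.9    0.2  174.6] j [ -22.   22.  113.   -0.   45. -106.] w 0.0423
  call 1 / 1 [-0.1, 0.1, -9.8] [-0.1, 0.2, -10.7]
```

>>> move_arm(
  steps=[
    [0,0,-3,0,0,-5,0.8],
    [0,0,-7,0,0,-10.7,0.8],
    [0,0,-7.5,0,0,-10.7,0.8],
    [0,0,-7.5,0,0,-10.7,0.8],
    [0,0,-7.5,0,0,-10.7,0.8],
  ],
)

```text
t: 9.8
position: [0.4404, -0.1295, 0.0942]
eef_rot: [179.9, -0.1, -174.8]
wrist_force: [-0.4, 0.1, -5.8]
gripper_width: 0.0425
grip_force: 61.6
```

Run:
```python
from plan import *
plan(([.452,-.380,.095],Rdown(185.3)))
```

```text
t 9.8 p [ 0.4404 -0.1295  0.0942] e [ 1.799e+02 -1.000e-01 -1.748e+02] j [ -22.   15.  108.    0.   57. -117.] w 0.0425
  call 1 / 2 [0.6, -12.5, -0.0] [0.0, -0.1, -0.0]
  call 2 / 2 [0.6, -12.5, -0.0] [0.0, -0.1, -0.0]
```

>>> move_arm(
  steps=[
    [0.6,-4,0,0,0,0,0.8],
    [0.6,-8,0,0,0,0,0.8],
    [0.6,-12,0,0,0,0,0.8],
    [0.6,-16,0,0,0,0,0.8],
    [0.6,-20,0,0,0,0,0.8],
  ],
)

```text
t: 10.3
position: [0.4526, -0.33, 0.0925]
eef_rot: [179.8, -0.2, -174.8]
wrist_force: [0.9, 1.3, -4.2]
gripper_width: 0.0419
grip_force: 61.9
```

>>> move_arm(
  steps=[
    [0.6,-3,0,0,0,0,0.8],
    [0.6,-5,0,0,0,0,0.8],
    [0.6,-5,0,0,0,0,0.8],
    [0.6,-5,0,0,0,0,0.8],
    [0.6,-5,0,0,0,0,0.8],
  ],
)

```text
t: 10.8
position: [0.4515, -0.3781, 0.0934]
eef_rot: [179.8, -0.2, -174.7]
wrist_force: [0.2, 0.4, -5.1]
gripper_width: 0.042
grip_force: 62.0
```

Run:
```python
from m import *
from plan import *
f=grab('wrist','w9.png'); H,S,V=hsv(f); vv,uu=np.mgrid[:400,:640]
for c in comps((H<20)&(S>150)&(V>110)&(vv<330),300):
        ys,xs=np.nonzero(c); print((int(xs.mean()),int(ys.mean())),c.sum(),*rect(f,c,.055+.0715))
plan(([.452,-.380,.095],Rdown(185.3)))
```

```text
(320, 247) 5924 [ 0.4518 -0.3774] [0.0596 0.0302] 5.2
t 10.8 p [ 0.4519 -0.3782  0.094 ] e [ 1.798e+02 -1.000e-01 -1.747e+02] j [ -44.   24.   93.    0.   63. -139.] w 0.042
  call 1 / 1 [0.0, -0.2, -0.1] [0.2, -0.1, 0.0]
```

View pics/w9.png

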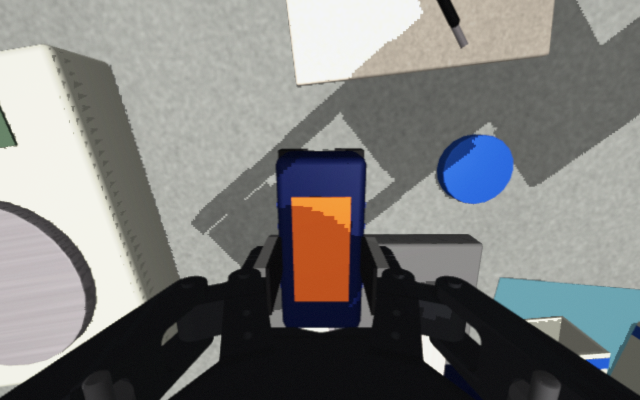

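>>> move_arm(
  steps=[
    [0,-0.8,1,0,0,-0.3,0.8],
    [0,-0.8,2,0,0,-0.3,0.8],
    [0,-0.8,3,0,0,-0.3,0.8],
    [0,-0.8,4,0,0,-0.3,0.8],
    [0,-0.8,4,0,0,-0.3,0.8],
  ],
)

```text
t: 11.35
position: [0.4522, -0.3865, 0.053]
eef_rot: [179.8, -0.2, -174.4]
wrist_force: [-0.2, 0.2, -4.9]
gripper_width: 0.0419
grip_force: 61.9
```

```bash
cat > line.py <<'E'
from plan import *
import sys
def err(seat,yaw):
    s=log(); d=s['position'][:2]-seat; a=np.radians(yaw)
    print('own x %.1f  y %.1f mm  z %.1f'%(1e3*(d@[np.cos(a),np.sin(a)]),1e3*(d@[-np.sin(a),np.cos(a)]),1e3*s['position'][2]),s['eef_rot'].round(1),'F',s['wrist_force'].round(1),'M',s['torque'].round(2),'g',s['grip_force'],s['gripper_width'].round(4),'j',s['joints'].round(0))
E
python3 - <<'E'
from line import *
grab('top','t10.png'); f=cv2.imread('pics/t10.png')[150:270,360:500]; cv2.imwrite('pics/t10.png',cv2.resize(f,None,fx=5,fy=5,interpolation=cv2.INTER_CUBIC))
err([.571,-.3742],5.5)
E
```

```text
Traceback (most recent call last):
  File "line.py", line 5, in err
    print('own x %.1f  y %.1f mm  z %.1f'%(1e3*(d@[np.cos(a),np.sin(a)]),1e3*(d@[-np.sin(a),np.cos(a)]),1e3*s['position'][2]),s['eef_rot'].round(1),'F',s['wrist_force'].round(1),'M',s['torque'].round(2),'g',s['grip_force'],s['gripper_width'].round(4),'j',s['joints'].round(0))
                                                                                                                                                                                                                               ^^^^^^^^^^^^^^^^^^^^^^^^
AttributeError: 'float' object has no attribute 'round'
```

View pics/t10.png

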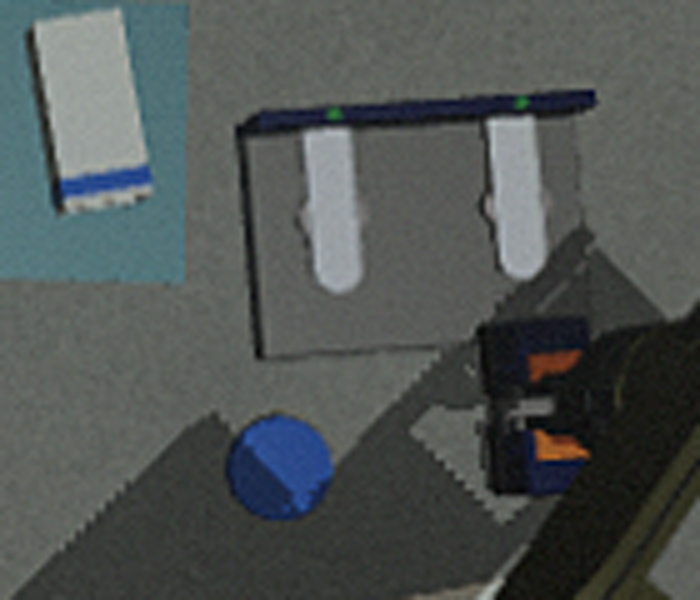

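```bash
sed -i "s/s\['gripper_width'\].round(4)/round(s['gripper_width'],4)/" line.py
python3 - <<'E'
from line import *
f=grab('top')
c=lambda L:[[360+x/5-.4,150+y/5-.4] for x,y in L]
a=np.radians(5.5); y=np.array([-np.sin(a),np.cos(a)])
seat=np.array([.571,-.3742])
P=onplane(f,c([(529,363),(535,455),(582,351),(590,455)]),.086)[:,:2]; Q=onplane(f,c([(521,270),(510,122),(337,283),(327,132)]),.045)[:,:2]
print(P.round(4).tolist(),((P-seat)@y*1e3).round(1)); print(Q.round(4).tolist(),((Q-seat)@y*1e3).round(1))
d=Q[1]-Q[0];print(np.degrees(np.arctan2(d[1],d[0])));d=Q[3]-Q[2];print(np.degrees(np.arctan2(d[1],d[0])))
err([.571,-.3742],5.5)
E
```

```text
[[0.4728, -0.3698], [0.4209, -0.3738], [0.4804, -0.4005], [0.4216, -0.4056]] [ 13.8  14.8 -17.5 -17. ]
[[0.5284, -0.3771], [0.6154, -0.3702], [0.5179, -0.2682], [0.6062, -0.2614]] [  1.2  -0.2 110.6 108.9]
4.569479280446244
4.424562417463406
own x -118.5  y -2.1 mm  z 54.6 [ 179.9   -0.  -174.4] F [-0.8 -1.7 -4.4] M [ 0.03 -0.   -0.04] g 61.99144005775452 0.0417 j [ -45.   27.   94.    0.   58. -140.]
```

>>> move_arm(
  steps=[
    [0,0.25,0,0,0,0.3,0.8],
    [-0.7,0.25,0,0,0,0.3,0.8],
    [-1.4,0.25,0,0,0,0.3,0.8],
    [-2.2,0.25,0,0,0,0.3,0.8],
    [-3,0.25,0,0,0,0.3,0.8],
  ],
)

```text
t: 11.95
position: [0.4843, -0.3828, 0.0555]
eef_rot: [-180.0, 0.0, -174.7]
wrist_force: [0.0, 0.6, -5.1]
gripper_width: 0.0421
grip_force: 62.0
```

>>> move_arm(
  steps=[
    [-0.5,0,0,0,0,0,0.8],
    [-1,0,0,0,0,0,0.8],
    [-1.5,0,0,0,0,0,0.8],
    [-1.5,0,0,0,0,0,0.8],
    [-1.5,0,0,0,0,0,0.8],
  ],
)

```text
t: 12.45
position: [0.4979, -0.3812, 0.0551]
eef_rot: [180.0, -0.0, -174.7]
wrist_force: [-0.7, 1.3, -5.7]
gripper_width: 0.0421
grip_force: 62.0
```

Run:
```python
from line import *
err([.571,-.3742],5.3)
```

```text
own x -73.4  y -0.2 mm  z 55.1 [ 180.    -0.  -174.7] F [-0.7  1.3 -5.7] M [ 0.01 -0.04  0.05] g 61.98350429534912 0.0421 j [ -41.   29.   90.   -0.   61. -137.]
```

>>> move_arm(
  steps=[
    [-1,0,0.1,0,0,0,0.8],
    [-2,0,0.1,0,0,0,0.8],
    [-3,0,0.1,0,0,0,0.8],
    [-4,0,0.1,0,0,0,0.8],
    [-4.5,0,0.1,0,0,0,0.8],
  ],
)

```text
t: 12.95
position: [0.5442, -0.3769, 0.0541]
eef_rot: [-180.0, 0.0, -174.7]
wrist_force: [-2.8, -0.8, -3.4]
gripper_width: 0.0423
grip_force: 62.0
```

>>> move_arm(
  steps=[
    [-0.5,0,0,0,0,0,0.8],
    [-1,0,0,0,0,0,0.8],
    [-1.5,0,0,0,0,0,0.8],
    [-1.8,0,0,0,0,0,0.8],
    [-1.8,0,0,0,0,0,0.8],
  ],
)

```text
t: 13.45
position: [0.5617, -0.3753, 0.0541]
eef_rot: [-180.0, 0.1, -174.7]
wrist_force: [-1.0, 1.2, -4.8]
gripper_width: 0.0422
grip_force: 61.9
```

Run:
```python
from line import *
err([.571,-.3742],5.3)
```

```text
own x -9.4  y -0.3 mm  z 54.1 [-1.800e+02  1.000e-01 -1.747e+02] F [-1.   1.2 -4.8] M [0.02 0.09 0.01] g 61.86672412790358 0.0422 j [ -37.   33.   84.    0.   64. -133.]
```

>>> move_arm(
  steps=[
    [-0.3,0,0,0,0,0,0.8],
    [-0.6,0,0,0,0,0,0.8],
    [-0.6,0,0,0,0,0,0.8],
  ],
)

```text
t: 13.75
position: [0.5682, -0.375, 0.0546]
eef_rot: [-180.0, 0.1, -174.7]
wrist_force: [2.4, 0.9, -5.0]
gripper_width: 0.0421
grip_force: 61.9
```

>>> move_arm(
  steps=[
    [-0.2,0,0,0,0,0,0.8],
    [-0.4,0,0,0,0,0,0.8],
    [-0.4,0,0,0,0,0,0.8],
  ],
)

```text
t: 14.05
position: [0.571, -0.3747, 0.0543]
eef_rot: [-180.0, 0.0, -174.7]
wrist_force: [-0.0, 0.6, -4.5]
gripper_width: 0.0419
grip_force: 62.0
```

>>> move_arm(
  steps=[
    [-0.2,0,0,0,0,0,0.8],
    [-0.4,0,0,0,0,0,0.8],
    [-0.4,0,0,0,0,0,0.8],
  ],
)

```text
t: 14.35
position: [0.5725, -0.3742, 0.0539]
eef_rot: [180.0, -0.2, -174.7]
wrist_force: [-5.1, -1.1, -2.9]
gripper_width: 0.042
grip_force: 62.6
```

Run:
```python
from line import *
err([.571,-.3742],5.3)
```

```text
own x 1.5  y -0.1 mm  z 53.9 [ 180.    -0.2 -174.7] F [-5.1 -1.1 -2.9] M [-0.12  0.88 -0.01] g 62.59595274925232 0.042 j [ -37.   33.   82.   -0.   65. -132.]
```

>>> move_arm(
  steps=[
    [-0.2,0,0,0,0,0,0.8],
    [-0.4,0,0,0,0,0,0.8],
    [-0.4,0,0,0,0,0,0.8],
  ],
)

```text
t: 14.65
position: [0.5724, -0.3741, 0.0537]
eef_rot: [179.9, -0.6, -174.7]
wrist_force: [-13.3, -3.2, 2.3]
gripper_width: 0.042
grip_force: 63.6
```

Run:
```python
from line import *
err([.571,-.3742],5.3)
grab('top','t11.png'); f=cv2.imread('pics/t11.png')[150:250,380:490]; cv2.imwrite('pics/t11.png',cv2.resize(f,None,fx=5,fy=5,interpolation=cv2.INTER_CUBIC))
```

```text
own x 1.4  y -0.0 mm  z 53.7 [ 179.9   -0.6 -174.7] F [-13.3  -3.2   2.3] M [-0.42  2.27 -0.03] g 63.63031983375549 0.042 j [ -36.   34.   82.   -0.   65. -132.]
```

>>> move_arm(
  steps=[
    [0.3,0,0,0,0,0,0.8],
    [0.5,0,0,0,0,0,0.8],
    [0.5,0,0.2,0,0,0,0.4],
    [0.5,0,0.2,0,0,0,0],
    [0.5,0,0.2,0,0,0,0],
  ],
)

```text
t: 15.2
position: [0.5753, -0.3748, 0.0531]
eef_rot: [-179.9, 0.1, -174.7]
wrist_force: [-0.3, 0.3, -0.4]
gripper_width: 0.0781
grip_force: 0.0
```

>>> move_arm(
  steps=[
    [0,0,0,0,0,0,0],
    [0,0,0,0,0,0,0],
    [0,0,-3,0,0,0,0],
    [0,0,-8,0,0,0,0],
    [0,0,-12,0,0,0,0],
  ],
)

```text
t: 15.7
position: [0.5741, -0.3743, 0.174]
eef_rot: [-180.0, 0.0, -174.7]
wrist_force: [0.8, -0.6, 0.9]
gripper_width: 0.0853
grip_force: 0.0
```

Run:
```python
from line import *
from m import *
f=grab('wrist','w12.png'); H,S,V=hsv(f); vv,uu=np.mgrid[:400,:640]
for c in comps((H<20)&(S>150)&(V>110)&(vv<330),300):
        ys,xs=np.nonzero(c); print((int(xs.mean()),int(ys.mean())),c.sum(),*rect(f,c,.055),*rect(f,c,.085))
plan(([.50,-.1,.22],Rdown(180-5)),([.4515,.14,.12],Rdown(180-9.8)))
```

```text
(321, 192) 1977 [ 0.5791 -0.3726] [0.066  0.0335] 5.6 [ 0.5719 -0.3733] [0.0592 0.0301] 5.6
t 15.8 p [ 0.5778 -0.377   0.1825] e [-179.5    0.6 -174.7] j [ -37.   27.   74.    0.   78. -132.] w 0.0855
  call 1 / 2 [2.6, 14.1, -2.0] [-0.2, 0.3, 5.1]
  call 2 / 2 [3.8, 13.9, -2.0] [-0.2, 0.3, 5.1]
  call 1 / 2 [3.5, 11.7, 5.0] [0.0, -0.0, 2.4]
  call 2 / 2 [4.0, 11.6, 5.0] [0.0, -0.0, 2.4]
```

View pics/w12.png

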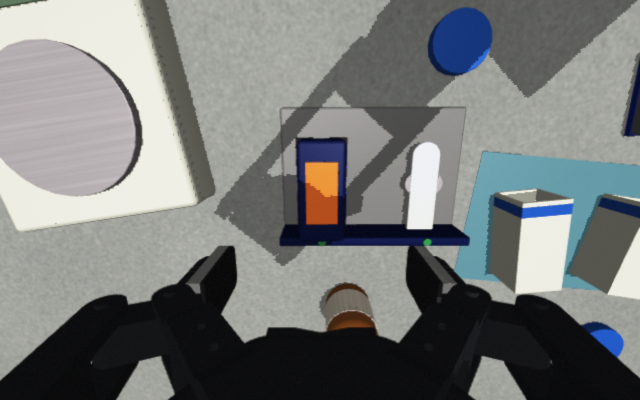

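>>> move_arm(
  steps=[
    [2.6,14.1,-2,0,0,5.1,0],
    [2.6,14.1,-2,0,0,5.1,0],
    [2.6,14.1,-2,0,0,5.1,0],
    [2.6,14.1,-2,0,0,5.1,0],
    [2.6,14.1,-2,0,0,5.1,0],
  ],
)

```text
t: 16.25
position: [0.5352, -0.2356, 0.1929]
eef_rot: [-179.9, 0.1, -179.7]
wrist_force: [0.7, -0.5, 0.3]
gripper_width: 0.0852
grip_force: 0.0
```

>>> move_arm(
  steps=[
    [3.8,13.9,-2,0,0,5.1,0],
    [3.8,13.9,-2,0,0,5.1,0],
    [3.8,13.9,-2,0,0,5.1,0],
    [3.8,13.9,-2,0,0,5.1,0],
    [3.8,13.9,-2,0,0,5.1,0],
  ],
)

```text
t: 16.75
position: [0.4975, -0.098, 0.2125]
eef_rot: [-179.9, 0.1, 175.1]
wrist_force: [0.4, -0.5, -0.1]
gripper_width: 0.0853
grip_force: 0.0
```

>>> move_arm(
  steps=[
    [3.5,11.7,4,0,0,2.4,0],
    [3.5,11.7,4,0,0,2.4,0],
    [3.5,11.7,4,0,0,2.4,0],
    [3.5,11.7,4,0,0,2.4,0],
    [3.5,11.7,4,0,0,2.4,0],
  ],
)

```text
t: 17.25
position: [0.473, 0.021, 0.1718]
eef_rot: [-179.9, 0.0, 172.7]
wrist_force: [-0.1, -0.1, -0.5]
gripper_width: 0.0854
grip_force: 0.0
```

>>> move_arm(
  steps=[
    [4,11.6,4,0,0,2.4,0],
    [4,11.6,4,0,0,2.4,0],
    [4,11.6,4,0,0,2.4,0],
    [4,11.6,4,0,0,2.4,0],
    [4,11.6,4,0,0,2.4,0],
  ],
)

```text
t: 17.75
position: [0.4485, 0.1414, 0.1323]
eef_rot: [-180.0, 0.1, 170.3]
wrist_force: [0.5, 0.0, 0.1]
gripper_width: 0.0853
grip_force: 0.0
```

Run:
```python
from line import *
from m import *
f=grab('wrist','w13.png'); H,S,V=hsv(f); vv,uu=np.mgrid[:400,:640]
for c in comps((H<20)&(S>150)&(V>110)&(vv<330),300):
        ys,xs=np.nonzero(c); print((int(xs.mean()),int(ys.mean())),c.sum(),*rect(f,c,.055))
plan(([.4515,.14,.021],Rdown(180-9.8)))
```

```text
(319, 200) 2098 [0.451  0.1414] [0.0592 0.0299] -9.7
t 17.8 p [0.4487 0.141  0.1326] e [-1.800e+02  1.000e-01  1.702e+02] j [ 12.  13. 104.  -0.  63. -68.] w 0.0853
  call 1 / 1 [-0.3, -0.0, 11.2] [-0.0, 0.1, 0.0]
```

>>> move_arm(
  steps=[
    [-0.25,-0.1,5,0,0,0,0],
    [-0.25,-0.1,9,0,0,0,0],
    [-0.25,-0.1,10.5,0,0,0,0],
    [-0.25,-0.1,11.2,0,0,0,0],
    [-0.25,-0.1,11.2,0,0,0,0],
  ],
)

```text
t: 18.3
position: [0.45, 0.1397, 0.02]
eef_rot: [-180.0, -0.0, 170.2]
wrist_force: [-1.1, -0.1, -0.1]
gripper_width: 0.0857
grip_force: 0.0
```

>>> move_arm(
  steps=[
    [0,0,0,0,0,0,0.5],
    [0,0,0,0,0,0,0.8],
    [0,0,0,0,0,0,0.8],
    [0,0,0,0,0,0,0.8],
    [0,0,0,0,0,0,0.8],
  ],
)

```text
t: 18.8
position: [0.4502, 0.1409, 0.0219]
eef_rot: [180.0, 0.2, 170.3]
wrist_force: [-0.6, -2.2, 9.1]
gripper_width: 0.0426
grip_force: 59.5
```

Run:
```python
from line import *
s=np.array([.5599,-.2649]);a=np.radians(5.5)
p=s-.125*np.array([np.cos(a),np.sin(a)]); print(p)
st=get_state(); r0=R.from_euler('xyz',st['eef_rot'],degrees=True)
plan(([.45,.140,.15],r0),([.44,-.06,.15],Rdown(178)),([*p,.15],Rdown(185.5)),([*p,.0545],Rdown(185.5)))
```

```text
[ 0.43547548 -0.27688072]
t 18.8 p [0.4502 0.1409 0.0219] e [180.    0.2 170.3] j [ 12.  22. 112.  -0.  46. -68.] w 0.0426
  call 1 / 1 [-0.0, -0.1, -12.8] [0.0, 0.0, 0.0]
  call 1 / 1 [-2.4, -19.9, -0.0] [0.0, 0.2, -7.7]
  call 1 / 1 [-0.3, -21.7, -0.0] [0.0, 0.0, -7.5]
  call 1 / 1 [-0.0, -0.0, 9.6] [0.0, 0.0, 0.0]
```

>>> move_arm(
  steps=[
    [0,0,-4,0,0,0,0.8],
    [0,0,-8,0,0,0,0.8],
    [0,0,-12,0,0,0,0.8],
    [0,0,-15,0,0,0,0.8],
    [0,0,-15.8,0,0,0,0.8],
  ],
)

```text
t: 19.3
position: [0.4511, 0.1416, 0.1818]
eef_rot: [179.8, 0.4, 170.3]
wrist_force: [1.2, 0.0, -5.0]
gripper_width: 0.042
grip_force: 61.4
```

>>> move_arm(
  steps=[
    [-0.5,-5,0,0,0,-2,0.8],
    [-1,-10,0,0,0,-4,0.8],
    [-2,-15,0,0,0,-6,0.8],
    [-2.4,-19.9,0,0,0,-7.7,0.8],
    [-2.4,-19.9,0,0,0,-7.7,0.8],
  ],
)

```text
t: 19.8
position: [0.4376, -0.0651, 0.1768]
eef_rot: [-179.8, -0.1, 177.6]
wrist_force: [0.3, 1.1, -4.6]
gripper_width: 0.0423
grip_force: 61.9
```

>>> move_arm(
  steps=[
    [-0.3,-5,0,0,0,-2,0.8],
    [-0.3,-10,0,0,0,-4,0.8],
    [-0.3,-15,0,0,0,-6,0.8],
    [-0.3,-20,0,0,0,-7.5,0.8],
    [-0.3,-21.7,0,0,0,-7.5,0.8],
  ],
)

```text
t: 20.3
position: [0.434, -0.2804, 0.1768]
eef_rot: [-179.9, -0.1, -174.7]
wrist_force: [1.1, 0.7, -5.0]
gripper_width: 0.0422
grip_force: 62.4
```

>>> move_arm(
  steps=[
    [0,0,4,0,0,0,0.8],
    [0,0,8,0,0,0,0.8],
    [0,0,10.5,0,0,0,0.8],
    [0,0,11.5,0,0,0,0.8],
    [0,0,11.5,0,0,0,0.8],
  ],
)

```text
t: 20.8
position: [0.4329, -0.2743, 0.0611]
eef_rot: [179.8, -0.2, -174.5]
wrist_force: [-0.3, 0.2, -4.5]
gripper_width: 0.0422
grip_force: 62.4
```

Run:
```python
from line import *
from m import *
err([.5599,-.2649],5.5)
f=grab('wrist'); H,S,V=hsv(f); vv,uu=np.mgrid[:400,:640]
for c in comps((H<20)&(S>150)&(V>110)&(vv<330),300):
        ys,xs=np.nonzero(c); print((int(xs.mean()),int(ys.mean())),c.sum(),*rect(f,c,get_state()['position'][2]+.033))
```

```text
own x -127.3  y 2.8 mm  z 61.1 [ 179.8   -0.2 -174.5] F [-0.3  0.2 -4.5] M [0.01 0.02 0.02] g 62.39097476005554 0.0422 j [ -37.   22.  104.    0.   55. -133.]
(321, 249) 5911 [ 0.4334 -0.2735] [0.0586 0.0298] 5.3
```

>>> move_arm(
  steps=[
    [0,-0.25,0.6,0,0,0,0.8],
    [0,-0.25,0.6,0,0,0,0.8],
    [0,-0.25,0.6,0,0,0,0.8],
    [0,-0.25,0.6,0,0,0,0.8],
    [-0.8,-0.25,0.6,0,0,0,0.8],
  ],
)

```text
t: 21.35
position: [0.4419, -0.2777, 0.0576]
eef_rot: [180.0, -0.0, -174.6]
wrist_force: [-0.1, 0.9, -4.4]
gripper_width: 0.0423
grip_force: 62.4
```

Run:
```python
from line import *
err([.5599,-.2649],5.5)
```

```text
own x -118.7  y -1.4 mm  z 57.6 [ 180.    -0.  -174.6] F [-0.1  0.9 -4.4] M [-0.05  0.    0.01] g 62.40360617637634 0.0423 j [ -37.   22.  103.   -0.   54. -132.]
```

>>> move_arm(
  steps=[
    [0,0.1,0.3,0,0,0,0.8],
    [-0.5,0.1,0.3,0,0,0,0.8],
    [-1.5,0.1,0.3,0,0,0,0.8],
    [-2.5,0.1,0.3,0,0,0,0.8],
    [-3,0.1,0.3,0,0,0,0.8],
  ],
)

```text
t: 21.85
position: [0.4745, -0.2744, 0.0543]
eef_rot: [-179.9, 0.1, -174.5]
wrist_force: [-0.6, -0.7, -4.0]
gripper_width: 0.0424
grip_force: 62.4
```

>>> move_arm(
  steps=[
    [-0.5,0,0,0,0,0,0.8],
    [-1,0,0,0,0,0,0.8],
    [-1.5,0,0,0,0,0,0.8],
    [-1.5,0,0,0,0,0,0.8],
    [-1.5,0,0,0,0,0,0.8],
  ],
)

```text
t: 22.35
position: [0.4872, -0.2726, 0.0542]
eef_rot: [180.0, -0.0, -174.5]
wrist_force: [-0.2, -0.4, -4.3]
gripper_width: 0.0422
grip_force: 62.4
```

Run:
```python
from line import *
err([.5599,-.2649],5.5)
```

```text
own x -73.1  y -0.7 mm  z 54.2 [ 180.    -0.  -174.5] F [-0.2 -0.4 -4.3] M [ 0.02 -0.03 -0.01] g 62.41436719894409 0.0422 j [ -34.   25.   99.   -0.   56. -129.]
```

Same clean entry; push home.

>>> move_arm(
  steps=[
    [-1,0,0,0,0,0,0.8],
    [-2,0,0,0,0,0,0.8],
    [-3,0,0,0,0,0,0.8],
    [-4,0,0,0,0,0,0.8],
    [-4.5,0,0,0,0,0,0.8],
  ],
)

```text
t: 22.85
position: [0.5334, -0.268, 0.054]
eef_rot: [180.0, 0.0, -174.5]
wrist_force: [-1.9, 1.3, -5.3]
gripper_width: 0.0426
grip_force: 62.2
```

>>> move_arm(
  steps=[
    [-0.5,0,0,0,0,0,0.8],
    [-1,0,0,0,0,0,0.8],
    [-1.5,0,0,0,0,0,0.8],
    [-2,0,0,0,0,0,0.8],
    [-2.4,0,0,0,0,0,0.8],
  ],
)

```text
t: 23.35
position: [0.5578, -0.2664, 0.0545]
eef_rot: [-179.9, 0.2, -174.5]
wrist_force: [1.2, -0.3, -4.5]
gripper_width: 0.0426
grip_force: 62.5
```

>>> move_arm(
  steps=[
    [-0.3,0,0,0,0,0,0.8],
    [-0.6,0,0,0,0,0,0.8],
    [-0.8,0,0,0,0,0,0.8],
    [-0.8,0,0,0,0,0,0.8],
  ],
)

```text
t: 23.75
position: [0.5615, -0.2653, 0.0538]
eef_rot: [180.0, -0.3, -174.5]
wrist_force: [-5.7, -1.0, -1.3]
gripper_width: 0.0423
grip_force: 62.9
```

Run:
```python
from line import *
err([.5599,-.2649],5.5)
```

```text
own x 1.5  y -0.5 mm  z 53.8 [ 180.    -0.3 -174.5] F [-5.7 -1.  -1.3] M [-0.01  1.03  0.02] g 62.85654544830322 0.0423 j [ -29.   29.   91.   -0.   60. -125.]
```

>>> move_arm(
  steps=[
    [0.2,0,0,0,0,0,0.8],
    [0.2,0,0,0,0,0,0.8],
    [0.2,0,0.2,0,0,0,0.4],
    [0.2,0,0.2,0,0,0,0],
    [0.2,0,0.2,0,0,0,0],
  ],
)

```text
t: 24.25
position: [0.5635, -0.2662, 0.0532]
eef_rot: [-179.9, 0.2, -174.5]
wrist_force: [0.1, 0.4, -0.3]
gripper_width: 0.078
grip_force: 0.0
```

>>> move_arm(
  steps=[
    [0,0,0,0,0,0,0],
    [0,0,0,0,0,0,0],
    [0,0,-3,0,0,0,0],
    [0,0,-8,0,0,0,0],
    [0,0,-13,0,0,0,0],
  ],
)

```text
t: 24.75
position: [0.5613, -0.2651, 0.1827]
eef_rot: [179.9, -0.1, -174.5]
wrist_force: [1.6, -1.1, 0.3]
gripper_width: 0.0855
grip_force: 0.0
```

>>> move_arm(
  steps=[
    [-8,10,-3,0,0,0,0],
    [-8,10,-3,0,0,0,0],
    [-8,10,-3,0,0,0,0],
    [-8,10,-3,0,0,0,0],
    [-8,10,-3,0,0,0,0],
  ],
)

```text
t: 25.25
position: [0.6323, -0.1577, 0.2123]
eef_rot: [-180.0, -0.0, -174.4]
wrist_force: [-0.8, -0.5, 0.0]
gripper_width: 0.0857
grip_force: 0.0
```

```bash
cat >> m.py <<'E'
def jars(f,zt=.052,vmax=330):
    """blue bands + rays: band front/rear edges on the top face"""
    H,S,V=hsv(f); vv=np.mgrid[:400,:640][0]
    for c in comps((H>105)&(H<130)&(S>130)&(V>60)&(vv<vmax),60):
        ys,xs=np.nonzero(c); p,d,a=rect(f,c,zt)
        if .035<d[0]<.075 and d[1]<.03: print('band',(int(xs.mean()),int(ys.mean())),c.sum(),p,d,a)
    for c in comps((S<60)&(V>150)&(vv<vmax),300):
        ys,xs=np.nonzero(c); p,d,a=rect(f,c,zt)
        if .03<d[1]<.07 and d[0]<.14: print('white',(int(xs.mean()),int(ys.mean())),c.sum(),p,d,a)
def patches(f,zt):
    H,S,V=hsv(f); vv=np.mgrid[:400,:640][0]
    for c in comps((H<20)&(S>150)&(V>110)&(vv<330),300):
        ys,xs=np.nonzero(c); print('orange',(int(xs.mean()),int(ys.mean())),c.sum(),*rect(f,c,zt))
E
python3 - <<'E'
from m import *
from plan import *
f=grab('wrist','w14.png'); patches(f,.085); jars(f)
plan(([.5,0,.25],Rdown(180)))
E
```

```text
orange (110, 106) 1993 [ 0.5725 -0.3729] [0.0592 0.0307] 5.8
orange (220, 106) 1924 [ 0.5614 -0.264 ] [0.0596 0.0303] 5.3
orange (160, 268) 1797 [ 0.7461 -0.331 ] [0.078 0.047] -43.7
band (349, 135) 456 [ 0.5767 -0.1304] [0.0529 0.0108] -78.8
band (424, 139) 546 [ 0.5727 -0.0438] [0.065 0.011] 84.3
band (107, 161) 222 [ 0.6329 -0.4039] [0.0405 0.0069] -84.3
white (469, 37) 1084 [ 0.4629 -0.0151] [0.0454 0.0332] 9.8
white (240, 50) 1725 [ 0.5193 -0.2647] [0.0868 0.0585] -84.3
white (291, 129) 2354 [ 0.5829 -0.1945] [0.112  0.0473] -16.3
t 25.3 p [ 0.6316 -0.1584  0.2119] e [-1.800e+02 -1.000e-01 -1.745e+02] j [ -18.   23.   76.   -0.   81. -113.] w 0.0855
  call 1 / 1 [11.6, 17.0, -3.8] [-0.0, -0.1, 5.5]
```

>>> move_arm(
  steps=[
    [-5,16,-5,0,0,5.5,0],
    [-5,16,-5,0,0,5.5,0],
    [-5,16,-5,0,0,5.5,0],
    [-5,16,-5,0,0,5.5,0],
    [-5,16,-5,0,0,5.5,0],
  ],
)

```text
t: 25.8
position: [0.6673, 0.0079, 0.2631]
eef_rot: [179.9, 0.1, -179.9]
wrist_force: [0.3, 0.1, 0.2]
gripper_width: 0.0857
grip_force: 0.0
```

```bash
python3 - <<'E'
from m import *
from plan import *
f=grab('wrist','w15.png'); jars(f)
plan(([.5,0,.25],Rdown(180)))
E
cat log.txt | python3 -c "
import sys,json
for l in sys.stdin:
    j,p,e=json.loads(l); print([round(x,2) for x in j],[round(x,4) for x in p],[round(x,1) for x in e])" | awk 'NR%3==1'
```

```text
band (212, 102) 377 [ 0.5768 -0.1288] [0.0536 0.0109] -79.1
band (285, 100) 380 [ 0.5737 -0.0358] [0.0546 0.0107] 83.5
band (399, 106) 379 [0.5805 0.1082] [0.0546 0.0107] -80.9
band (125, 133) 128 [ 0.6156 -0.2457] [0.0392 0.0055] -84.9
band (79, 137) 165 [ 0.621  -0.3067] [0.0603 0.0067] -84.8
white (216, 140) 1925 [ 0.6293 -0.1224] [0.0933 0.0468] 10.8
white (281, 139) 2797 [ 0.6261 -0.0425] [0.0932 0.0529] -5.6
white (403, 146) 2881 [0.6331 0.1182] [0.0947 0.053 ] 9.1
white (344, 296) 348 [0.8615 0.0505] [0.0671 0.0469] 37.6
t 25.9 p [0.6665 0.0058 0.2622] e [-180.    0. -180.] j [ -3.  23.  69.  -0.  88. -93.] w 0.0854
  call 1 / 1 [16.6, -0.6, 1.2] [-0.0, 0.0, 0.0]
[61.16, 17.61, 86.36, -0.0, 76.11, -4.21] [0.2393, 0.5222, 0.2015] [-179.9, -0.0, 155.4]
[-9.54, 15.28, 111.59, 0.0, 53.12, -109.73] [0.4391, -0.031, 0.0782] [180.0, 0.0, -169.8]
[-28.7, 27.33, 64.22, -0.17, 88.43, -124.2] [0.6428, -0.3053, 0.2458] [-179.8, -0.1, -174.5]
[-21.66, 15.34, 108.2, 0.0, 56.59, -116.87] [0.4404, -0.1295, 0.0942] [179.9, -0.1, -174.8]
[-44.6, 27.41, 94.16, 0.0, 58.5, -140.18] [0.4532, -0.3876, 0.0546] [179.9, -0.0, -174.4]
[-36.63, 33.34, 82.19, -0.14, 64.68, -131.86] [0.5725, -0.3742, 0.0539] [180.0, -0.2, -174.7]
[12.35, 13.25, 104.14, -0.07, 62.53, -67.83] [0.4487, 0.141, 0.1326] [-180.0, 0.1, 170.2]
[-36.78, 22.39, 103.38, -0.02, 54.28, -132.2] [0.4419, -0.2777, 0.0576] [180.0, -0.0, -174.6]
[-17.77, 23.33, 75.77, -0.05, 80.95, -113.27] [0.6316, -0.1584, 0.2119] [-180.0, -0.1, -174.5]
```

View pics/w15.png

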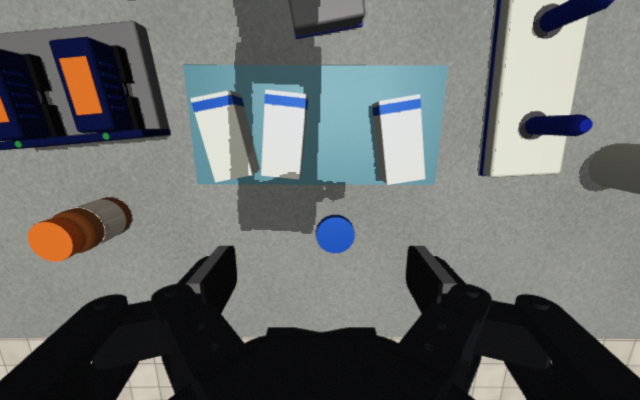

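>>> move_arm(
  steps=[
    [5,0,-5,25,0,0,0],
    [10,0,-5,25,0,0,0],
    [10,0,-5,25,0,0,0],
    [10,0,-5,25,0,0,0],
    [10,0,-5,25,0,0,0],
  ],
)

```text
t: 26.35
position: [0.5659, 0.005, 0.3114]
eef_rot: [-155.0, -0.1, -180.0]
wrist_force: [0.1, -0.4, -0.3]
gripper_width: 0.0853
grip_force: 0.0
```

Run:
```python
from plan import *
s=log(); print(s['joints'].round(2),s['position'],s['eef_rot'])
```

```text
[ 13.01  16.47  77.53 -24.31  91.91 -76.57] [0.56594773 0.00500228 0.31144501] [-1.54993638e+02 -1.01937552e-01 -1.79994496e+02]
```

>>> move_arm(
  steps=[
    [0,0,0,0,-30,0,0],
    [0,0,0,0,-30,0,0],
    [0,0,0,0,-30,0,0],
    [0,0,0,0,-30,0,0],
    [0,0,0,0,-30,0,0],
  ],
)

```text
t: 26.85
position: [0.5629, 0.0022, 0.3102]
eef_rot: [-151.7, 26.7, -166.5]
wrist_force: [-0.1, -0.7, -0.1]
gripper_width: 0.0856
grip_force: 0.0
```

```bash
cat > kin.py <<'E'
from plan import *
from scipy.optimize import least_squares
rz=lambda a:R.from_euler('z',a,degrees=True); ry=lambda a:R.from_euler('y',a,degrees=True)
def fk(q,k):
    d1,a1,e,L1,b,L2,L3=k
    A=rz(q[0]); B=A*ry(q[1]); C=B*ry(q[2])
    p=A.apply([a1,e,d1])+B.apply([0,0,L1])+C.apply([b,0,L2])
    T=C*rz(SG*q[3])*ry(q[4])
    return p+T.apply([0,0,L3]), T*rz(SG6*q[5]+OFF)
SG,SG6,OFF=1,1,90
def fit():
    global SG,SG6,OFF
    D=[json.loads(l) for l in open('log.txt')]; best=None
    for sg in(1,-1):
      for s6 in(1,-1):
        for off in(90,-90):
            SG,SG6,OFF=sg,s6,off
            def res(k):
                o=[]
                for j,p,e in D:
                    q,T=fk(j,k); o+=list((q-p)*100); o+=list((R.from_euler('xyz',e,degrees=True).inv()*T).as_rotvec()*10)
                return o
            r=least_squares(res,[.3,0,.04,.4,0,.4,.2])
            if best is None or r.cost<best[0]: best=(r.cost,sg,s6,off,r.x)
    _,SG,SG6,OFF,k=best; return best
E
python3 - <<'E'
from kin import *
s=log(); print(s['joints'].round(2),s['position'],s['eef_rot'])
b=fit(); print(b); json.dump([b[1],b[2],b[3],list(b[4])],open('k.json','w'))
E
```

```text
[ 16.21   1.58 103.44 -36.61  55.68 -64.47] [0.56288525 0.00224118 0.31022784] [-151.68643857   26.7130772  -166.51772603]
(np.float64(6.739072473029205e-27), 1, 1, 90, array([ 1.92200000e-01, -7.57251512e-17,  4.22000000e-02,  6.46500000e-01,
        1.09200000e-01,  4.16600000e-01,  4.00300000e-01]))
```

```bash
cat >> kin.py <<'E'
SG,SG6,OFF,K=json.load(open('k.json')) if __import__('os').path.exists('k.json') else (1,1,90,None)
LO=np.array([-179,-60,8.2,-81.6,5.8,-153.7]);HI=np.array([179,130.4,133.3,261.6,156.4,153.7])
def ik(p,T,q0):
    def res(q):
        a,b=fk(q,K); return np.r_[(a-p)*10,(T.inv()*b).as_rotvec()*3]
    r=least_squares(res,np.clip(q0,LO+.01,HI-.01),bounds=(LO,HI),x_scale=30.,ftol=1e-10,xtol=1e-10); return r.x,np.linalg.norm(r.fun)
GD=.0187
def tool(t,c):
    """t: pointing dir, c: closing axis (tool y)"""
    t=t/np.linalg.norm(t); return R.from_matrix(np.c_[np.cross(c,t),c,t])
def grasp(cen,m,al,flip):
    """jar axis point cen, mouth dir m, alpha between tool z and mouth; returns TCP pos,R. flip=+1: tool x towards mouth"""
    m=np.array(m,float); a=np.radians(al)
    up=np.array([0,0,1.]) 
    t=np.cos(a)*m-np.sin(a)*up
    c=np.cross(t,m)/np.sin(a)*flip   # y=z x x
    T=tool(t,c); return cen+t*GD,T
def place(cen,phi,al,flip):
    m=np.array([0,0,-1.]);a=np.radians(al);h=np.array([np.cos(np.radians(phi)),np.sin(np.radians(phi)),0])
    t=np.cos(a)*m+np.sin(a)*h; c=np.cross(t,m)/np.sin(a)*flip
    return cen+t*GD,tool(t,c)
def path(ws,q,n=12):
    """ws list of (p,T); start joints q; returns worst residual, min margin, joints at each waypoint"""
    p0,T0=fk(q,K); out=[];worst=0;marg=99;step=0
    for p,T in ws:
        rv=(T0.inv()*T).as_rotvec()
        for i in range(1,n+1):
            q2,e=ik(p0+(p-p0)*i/n,T0*R.from_rotvec(rv*i/n),q); step=max(step,np.abs(q2-q).max()); q=q2
            worst=max(worst,e);marg=min(marg,(q-LO).min(),(HI-q).min())
            if e>.02: return worst,marg,step,out
        out.append(q.round(0).tolist());p0,T0=p,T
    return worst,marg,step,out
E
cat > search.py <<'E'
from kin import *
q0=np.array(get_state()['joints'])
pegs={3:np.array([.60,.293]),1:np.array([.35,.283])}
cen=np.array([.625,.1155,.03]); a=np.radians(9.1); m=-np.array([np.cos(a),np.sin(a),0])
for flip in(1,-1):
  for al in(60,70,90):
    g=grasp(cen,m,al,flip); up=(g[0]+[0,0,.2],g[1])
    qs,e=ik(*up,np.array([10,10,80,0,100,-80 if flip>0 else 90.])); 
    if e>.02: print('noup',flip,al,e); continue
    w,mg,st,o=path([g,up],qs,4)
    if w>.02: print('nograsp',flip,al);continue
    for phi in(30,60,90,120,-60,-90,-120,-150):
      r=[]
      for k in(1,3):
        P=place(np.r_[pegs[k],.2],phi,al,flip); D=place(np.r_[pegs[k],.085],phi,al,flip)
        ws=[(np.array([.52,.1,.32]),(up[1]*R.from_rotvec((up[1].inv()*P[1]).as_rotvec()*.6))),P,D]
        w,mg,st,o=path(ws,np.array(qs),10); r.append((round(w,3),round(mg,1),round(st,1),o[-1] if len(o)==3 else None))
      if all(x[0]<.02 for x in r): print(flip,al,phi,r)
E
timeout 500 python3 search.py
```

```text
1 60 -60 [(np.float64(0.0), np.float64(32.4), np.float64(9.4), [68.0, 42.0, 101.0, -43.0, 86.0, 61.0]), (np.float64(0.0), np.float64(26.6), np.float64(8.4), [50.0, 47.0, 83.0, -55.0, 84.0, 44.0])]
1 60 -90 [(np.float64(0.0), np.float64(43.2), np.float64(8.5), [57.0, 47.0, 86.0, -29.0, 102.0, 66.0]), (np.float64(0.0), np.float64(37.2), np.float64(8.4), [43.0, 56.0, 60.0, -42.0, 109.0, 46.0])]
1 60 -120 [(np.float64(0.0), np.float64(33.7), np.float64(8.8), [45.0, 50.0, 76.0, -14.0, 112.0, 77.0]), (np.float64(0.0), np.float64(18.3), np.float64(8.8), [35.0, 64.0, 40.0, -29.0, 130.0, 57.0])]
1 60 -150 [(np.float64(0.0), np.float64(27.4), np.float64(9.7), [32.0, 50.0, 75.0, 2.0, 115.0, 92.0]), (np.float64(0.0), np.float64(4.7), np.float64(9.7), [25.0, 68.0, 30.0, -7.0, 142.0, 82.0])]
1 70 -60 [(np.float64(0.0), np.float64(31.1), np.float64(9.8), [70.0, 48.0, 99.0, -46.0, 92.0, 65.0]), (np.float64(0.0), np.float64(20.4), np.float64(9.4), [52.0, 53.0, 82.0, -61.0, 91.0, 48.0])]
1 70 -90 [(np.float64(0.0), np.float64(38.9), np.float64(9.0), [58.0, 52.0, 83.0, -32.0, 109.0, 67.0]), (np.float64
[... 1181 characters left out ...]
0]), (np.float64(0.0), np.float64(42.6), np.float64(8.6), [-3.0, 50.0, 77.0, 47.0, 95.0, -47.0])]
-1 70 120 [(np.float64(0.0), np.float64(22.4), np.float64(9.1), [-8.0, 46.0, 111.0, 48.0, 85.0, -72.0]), (np.float64(0.0), np.float64(49.6), np.float64(9.1), [-4.0, 55.0, 75.0, 52.0, 101.0, -50.0])]
-1 90 90 [(np.float64(0.007), np.float64(0.0), np.float64(11.2), [-22.0, 67.0, 131.0, 69.0, 83.0, -107.0]), (np.float64(0.0), np.float64(24.3), np.float64(11.2), [-12.0, 60.0, 99.0, 78.0, 94.0, -70.0])]
-1 90 120 [(np.float64(0.0), np.float64(24.1), np.float64(11.3), [-9.0, 60.0, 108.0, 51.0, 98.0, -81.0]), (np.float64(0.0), np.float64(39.6), np.float64(11.3), [-6.0, 65.0, 72.0, 62.0, 113.0, -53.0])]
```

```bash
cat > jar.py <<'E'
from kin import *
AL,FL,PHI=70,-1,120
PEG={1:np.array([.353,.285]),2:np.array([.478,.2915]),3:np.array([.603,.298])}
def G(c,yaw,dz=0,z=.03):
    a=np.radians(yaw); return grasp(np.array([c[0],c[1],z+dz]),-np.array([np.cos(a),np.sin(a),0]),AL,FL)
def P(k,z,off=.004,d=(0,0)):
    h=np.array([np.cos(np.radians(PHI)),np.sin(np.radians(PHI))]); c=PEG[k]-off*h+np.array(d); return place(np.r_[c,z],PHI,AL,FL)
def go(*ws,**kw):
    q=np.array(get_state()['joints']); w,m,s,o=path(list(ws),q,10); print('ik',round(w,4),'margin',round(m,1),'step',round(s,1),o); return plan(*ws,**kw)
E
python3 - <<'E'
from jar import *
g=G((.625,.1145),9.1,.15); 
q=np.array(get_state()['joints']); T0=R.from_euler('xyz',get_state()['eef_rot'],degrees=True)
print(np.degrees((T0.inv()*g[1]).magnitude()))
mid=(np.array([.53,.03,.31]),Rdown(90))
go(mid,g);
E
```

```text
173.13378569093334
ik 0.0 margin 33.4 step 10.1 [[-1.0, 10.0, 81.0, 0.0, 89.0, -1.0], [7.0, 35.0, 65.0, -1.0, 100.0, 88.0]]
t 26.9 p [0.5629 0.0022 0.3102] e [-151.7   26.7 -166.5] j [ 16.   2. 103. -37.  56. -64.] w 0.0856
  call 1 / 3 [0.8, 0.8, -0.9] [1.2, 14.2, 30.9]
  call 2 / 3 [1.3, 0.3, -0.6] [1.2, 14.2, 30.9]
  call 3 / 3 [1.3, -0.5, -0.3] [1.2, 14.2, 30.9]
  call 1 / 3 [2.8, 3.0, 4.9] [4.7, -5.5, 26.7]
  call 2 / 3 [4.3, 1.7, 4.4] [4.7, -5.5, 26.7]
  call 3 / 3 [5.1, -0.2, 3.9] [4.7, -5.5, 26.7]
```

>>> move_arm(
  steps=[
    [0.8,0.8,-0.9,1.2,14.2,30.9,0],
    [0.8,0.8,-0.9,1.2,14.2,30.9,0],
    [0.8,0.8,-0.9,1.2,14.2,30.9,0],
    [0.8,0.8,-0.9,1.2,14.2,30.9,0],
    [0.8,0.8,-0.9,1.2,14.2,30.9,0],
  ],
)

```text
t: 27.35
position: [0.5596, 0.0134, 0.3137]
eef_rot: [-167.5, 24.4, 155.6]
wrist_force: [0.6, 0.0, 0.3]
gripper_width: 0.0856
grip_force: 0.0
```

>>> move_arm(
  steps=[
    [1.3,0.3,-0.6,1.2,14.2,30.9,0],
    [1.3,0.3,-0.6,1.2,14.2,30.9,0],
    [1.3,0.3,-0.6,1.2,14.2,30.9,0],
    [1.3,0.3,-0.6,1.2,14.2,30.9,0],
    [1.3,0.3,-0.6,1.2,14.2,30.9,0],
  ],
)

```text
t: 27.85
position: [0.5463, 0.0222, 0.3119]
eef_rot: [-177.8, 14.0, 121.4]
wrist_force: [0.8, -0.2, 0.3]
gripper_width: 0.0855
grip_force: 0.0
```

>>> move_arm(
  steps=[
    [1.3,-0.5,-0.3,1.2,14.2,30.9,0],
    [1.3,-0.5,-0.3,1.2,14.2,30.9,0],
    [1.3,-0.5,-0.3,1.2,14.2,30.9,0],
    [1.3,-0.5,-0.3,1.2,14.2,30.9,0],
    [1.3,-0.5,-0.3,1.2,14.2,30.9,0],
  ],
)

```text
t: 28.35
position: [0.5332, 0.0311, 0.3112]
eef_rot: [179.6, -0.0, 90.3]
wrist_force: [-0.2, -0.0, -1.1]
gripper_width: 0.0855
grip_force: 0.0
```

>>> move_arm(
  steps=[
    [2.8,3,4.9,4.7,-5.5,26.7,0],
    [2.8,3,4.9,4.7,-5.5,26.7,0],
    [2.8,3,4.9,4.7,-5.5,26.7,0],
    [2.8,3,4.9,4.7,-5.5,26.7,0],
    [2.8,3,4.9,4.7,-5.5,26.7,0],
  ],
)

```text
t: 28.85
position: [0.5633, 0.0619, 0.2619]
eef_rot: [-177.0, 6.2, 64.0]
wrist_force: [-0.2, -0.9, 0.9]
gripper_width: 0.0852
grip_force: 0.0
```

>>> move_arm(
  steps=[
    [4.3,1.7,4.4,4.7,-5.5,26.7,0],
    [4.3,1.7,4.4,4.7,-5.5,26.7,0],
    [4.3,1.7,4.4,4.7,-5.5,26.7,0],
    [4.3,1.7,4.4,4.7,-5.5,26.7,0],
    [4.3,1.7,4.4,4.7,-5.5,26.7,0],
  ],
)

```text
t: 29.35
position: [0.5933, 0.0888, 0.2131]
eef_rot: [-176.8, 13.2, 37.2]
wrist_force: [0.3, 0.3, 0.9]
gripper_width: 0.0856
grip_force: 0.0
```

>>> move_arm(
  steps=[
    [5.1,-0.2,3.9,4.7,-5.5,26.7,0],
    [5.1,-0.2,3.9,4.7,-5.5,26.7,0],
    [5.1,-0.2,3.9,4.7,-5.5,26.7,0],
    [5.1,-0.2,3.9,4.7,-5.5,26.7,0],
    [5.1,-0.2,3.9,4.7,-5.5,26.7,0],
  ],
)

```text
t: 29.85
position: [0.6234, 0.1162, 0.1644]
eef_rot: [-179.9, 19.5, 9.5]
wrist_force: [-0.4, -0.1, 0.9]
gripper_width: 0.085
grip_force: 0.0
```

Run:
```python
from jar import *
from m import jars
f=grab('wrist','w16.png'); jars(f,vmax=400)
f=grab('top'); jars(f)
go(G((.625,.1145),9.1,.03),G((.625,.1145),9.1))
```

```text
band (448, 13) 1848 [0.752  0.0431] [0.0517 0.0202] -80.8
band (321, 195) 428 [0.5805 0.1094] [0.052  0.0102] -80.5
white (339, 127) 895 [0.6514 0.108 ] [0.0585 0.0319] 19.3
white (478, 174) 4209 [ 0.6265 -0.0416] [0.0931 0.0527] -5.9
white (401, 314) 980 [ 0.3927 -0.0434] [0.1372 0.0491] 25.4
band (380, 185) 62 [ 0.5726 -0.1304] [0.0517 0.0095] -78.9
white (350, 168) 538 [ 0.6211 -0.0435] [0.0918 0.0495] -6.0
white (377, 168) 549 [ 0.6238 -0.1209] [0.0928 0.0506] 10.9
ik 0.0 margin 57.0 step 1.3 [[7.0, 41.0, 72.0, -1.0, 87.0, 88.0], [7.0, 43.0, 73.0, -1.0, 84.0, 88.0]]
t 29.9 p [0.6232 0.1165 0.1653] e [-179.9   19.4    9.5] j [  7.  35.  64.  -1. 100.  88.] w 0.0853
  call 1 / 1 [3.6, 0.2, 11.7] [0.1, -0.6, 0.4]
  call 1 / 1 [1.0, 0.0, 2.8] [0.0, 0.0, 0.0]
```

>>> move_arm(
  steps=[
    [1.2,0.1,4,0,-0.6,0.4,0],
    [2.4,0.1,8,0,-0.6,0.4,0],
    [3.6,0.1,11.7,0,-0.6,0.4,0],
    [4.6,0.1,14.5,0,-0.6,0.4,0],
    [4.6,0.1,14.5,0,-0.6,0.4,0],
  ],
)

```text
t: 30.45
position: [0.6147, 0.1144, 0.0092]
eef_rot: [179.9, 20.6, 9.0]
wrist_force: [-1.6, -0.1, -1.0]
gripper_width: 0.0854
grip_force: 0.0
```

>>> move_arm(
  steps=[
    [0,0,0,0,0,0,0.4],
    [0,0,0,0,0,0,0.7],
    [0,0,0,0,0,0,0.7],
    [0,0,0,0,0,0,0.7],
    [0,0,0,0,0,0,0.7],
  ],
)

```text
t: 30.95
position: [0.6209, 0.1152, 0.0153]
eef_rot: [179.9, 19.8, 8.9]
wrist_force: [2.3, 0.9, 7.1]
gripper_width: 0.0497
grip_force: 62.9
```

Run:
```python
from jar import *
s=get_state(); print(s['grip_force'],s['wrist_force'])
T=R.from_euler('xyz',s['eef_rot'],degrees=True); print('grasp pt',s['position']-T.apply([0,0,GD]), 'target',G((.625,.1145),9.1)[0])
up=G((.615,.115),9.1,.2)
p1=P(3,.20); p2=P(3,.09); mid=(np.array([.60,.12,.33]),up[1]*R.from_rotvec((up[1].inv()*p1[1]).as_rotvec()*.5))
go(up,mid,p1,p2)
```

```text
62.924355268478394 [2.29079354 0.88793138 7.0781551 ]
grasp pt [0.62712094 0.11617685 0.03286157] target [0.61868472 0.11348846 0.01242775]
ik 0.0 margin 49.5 step 6.8 [[7.0, 33.0, 62.0, -1.0, 105.0, 88.0], [-12.0, 23.0, 69.0, 31.0, 104.0, 22.0], [-4.0, 47.0, 72.0, 54.0, 107.0, -41.0], [-4.0, 55.0, 74.0, 52.0, 101.0, -49.0]]
t 30.9 p [0.6209 0.1152 0.0153] e [179.9  19.8   8.9] j [ 7. 42. 73. -1. 84. 88.] w 0.0497
  call 1 / 1 [-7.8, -0.0, -18.1] [0.1, -0.2, -0.2]
  call 1 / 2 [-2.4, -0.4, -5.4] [12.6, 14.5, -27.0]
  call 2 / 2 [-0.3, -2.2, -5.4] [12.6, 14.5, -27.0]
  call 1 / 2 [4.3, -1.0, 10.8] [12.6, 14.5, -27.0]
  call 2 / 2 [1.0, 2.8, 11.3] [12.6, 14.5, -27.0]
  call 1 / 1 [-10.3, -0.0, 3.8] [0.0, 0.0, 0.0]
```

>>> move_arm(
  steps=[
    [-1.6,0,-3.6,0,0,0,0.7],
    [-3.2,0,-7.2,0,0,0,0.7],
    [-4.8,0,-11,0,0,0,0.7],
    [-6.4,0,-14.5,0,0,0,0.7],
    [-7.8,0,-18.1,0,0,0,0.7],
  ],
)

```text
t: 31.45
position: [0.6073, 0.1135, 0.2119]
eef_rot: [179.9, 20.0, 8.9]
wrist_force: [0.3, 0.2, -0.9]
gripper_width: 0.0502
grip_force: 62.6
```

>>> move_arm(
  steps=[
    [-2.4,-0.4,-5.4,12.6,14.5,-27,0.7],
    [-2.4,-0.4,-5.4,12.6,14.5,-27,0.7],
    [-2.4,-0.4,-5.4,12.6,14.5,-27,0.7],
    [-2.4,-0.4,-5.4,12.6,14.5,-27,0.7],
    [-2.4,-0.4,-5.4,12.6,14.5,-27,0.7],
  ],
)

```text
t: 31.95
position: [0.6022, 0.1147, 0.2695]
eef_rot: [-162.5, 1.4, 33.5]
wrist_force: [-0.0, -0.5, -1.6]
gripper_width: 0.0497
grip_force: 62.6
```

>>> move_arm(
  steps=[
    [-0.3,-2.2,-5.4,12.6,14.5,-27,0.7],
    [-0.3,-2.2,-5.4,12.6,14.5,-27,0.7],
    [-0.3,-2.2,-5.4,12.6,14.5,-27,0.7],
    [-0.3,-2.2,-5.4,12.6,14.5,-27,0.7],
    [-0.3,-2.2,-5.4,12.6,14.5,-27,0.7],
  ],
)

```text
t: 32.45
position: [0.599, 0.1184, 0.3244]
eef_rot: [-153.0, -22.1, 53.0]
wrist_force: [-0.1, 0.3, -1.1]
gripper_width: 0.0501
grip_force: 63.0
```

Run:
```python
from jar import *
from m import *
s=get_state(); print(s['grip_force'],s['wrist_force'],s['t'])
p1=P(3,.22,.007); p2=P(3,.21,.007)
go(p1)
f=grab('top','t17.png'); H,S,V=hsv(f); vv,uu=np.mgrid[:400,:640]
# rack & pegs from top
for c in comps((H>108)&(H<132)&(S>110)&(vv>150)&(vv<290)&(uu>210)&(uu<265),12):
    ys,xs=np.nonzero(c); i=xs<=np.sort(xs)[len(xs)//3]; print((xs.mean().round(1),ys.mean().round(1)),c.sum(), onplane(f,[[xs[xs<xs.min()+7].mean(),ys[xs<xs.min()+7].mean()]],.105).round(4))
```

```text
63.017016649246216 [-0.14248005  0.29330975 -1.09749179] 32.45
ik 0.0 margin 48.2 step 6.6 [[-4.0, 46.0, 71.0, 55.0, 108.0, -40.0]]
t 32.5 p [0.599  0.1184 0.3244] e [-153.   -22.1   53. ] j [-12.  24.  69.  31. 103.  22.] w 0.0501
  call 1 / 2 [4.9, -1.5, 9.7] [12.7, 14.6, -27.4]
  call 2 / 2 [2.0, 2.5, 10.5] [12.7, 14.6, -27.4]
(np.float64(230.2), np.float64(170.9)) 44 [[0.5978 0.297  0.105 ]]
(np.float64(230.6), np.float64(215.4)) 40 [[0.4737 0.2903 0.105 ]]
(np.float64(231.3), np.float64(260.3)) 44 [[0.3494 0.2837 0.105 ]]
```

>>> move_arm(
  steps=[
    [4.9,-1.5,9.7,12.7,14.6,-27.4,0.7],
    [4.9,-1.5,9.7,12.7,14.6,-27.4,0.7],
    [4.9,-1.5,9.7,12.7,14.6,-27.4,0.7],
    [4.9,-1.5,9.7,12.7,14.6,-27.4,0.7],
    [4.9,-1.5,9.7,12.7,14.6,-27.4,0.7],
  ],
)

```text
t: 33.0
position: [0.5985, 0.2154, 0.2678]
eef_rot: [-152.5, -47.8, 74.6]
wrist_force: [-0.6, -0.0, -1.4]
gripper_width: 0.0502
grip_force: 63.1
```

>>> move_arm(
  steps=[
    [2,2.5,10.5,12.7,14.6,-27.4,0.7],
    [2,2.5,10.5,12.7,14.6,-27.4,0.7],
    [2,2.5,10.5,12.7,14.6,-27.4,0.7],
    [2,2.5,10.5,12.7,14.6,-27.4,0.7],
    [2,2.5,10.5,12.7,14.6,-27.4,0.7],
  ],
)

```text
t: 33.5
position: [0.5982, 0.3112, 0.2128]
eef_rot: [-179.7, -70.0, 120.1]
wrist_force: [0.1, 0.3, -1.2]
gripper_width: 0.0498
grip_force: 63.1
```

Run:
```python
from jar import *
from m import *
s=get_state(); T=R.from_euler('xyz',s['eef_rot'],degrees=True); print('grasp pt',s['position']-T.apply([0,0,GD]),'F',s['wrist_force'])
f=grab('wrist','w18.png')
go(P(3,.19,.007),P(3,.09,.007))
f=grab('side','s18.png')
a=cv2.imread('pics/w18.png'); b=cv2.imread('pics/s18.png')[60:260,200:520]; cv2.imwrite('pics/v18.png',np.vstack([a[::2,::2],b]))
```

```text
grasp pt [0.60706851 0.29605223 0.21925132] F [ 0.06550659  0.26751326 -1.18188639]
ik 0.0 margin 48.3 step 0.7 [[-4.0, 48.0, 72.0, 54.0, 107.0, -42.0], [-4.0, 55.0, 74.0, 52.0, 102.0, -49.0]]
t 33.5 p [0.5982 0.3108 0.2144] e [-179.8  -69.9  120.1] j [ -4.  46.  71.  55. 108. -39.] w 0.0501
  call 1 / 1 [-3.0, -0.2, 0.8] [-0.3, 0.1, 0.0]
  call 1 / 1 [-9.4, -0.0, 3.4] [0.0, 0.0, 0.0]
```

View pics/v18.png

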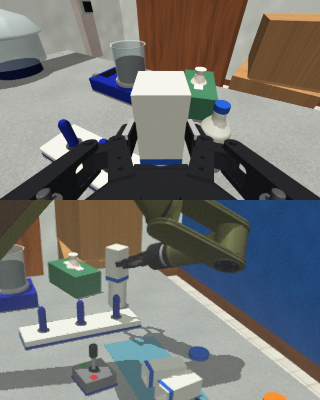

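>>> move_arm(
  steps=[
    [-1.5,-0.2,0.4,0,0,0,0.7],
    [-3,-0.2,0.8,-0.3,0,0,0.7],
    [-3,-0.2,0.8,-0.3,0,0,0.7],
    [-5,-0.2,1.5,-0.3,0,0,0.7],
    [-7,-0.2,2.2,-0.3,0,0,0.7],
  ],
)

```text
t: 34.1
position: [0.5986, 0.3058, 0.1413]
eef_rot: [178.7, -69.9, 121.2]
wrist_force: [0.4, -0.0, -0.4]
gripper_width: 0.0503
grip_force: 63.1
```

>>> move_arm(
  steps=[
    [-1.5,0,0.5,0,0,0,0.7],
    [-3,0,1.1,0,0,0,0.7],
    [-4.2,0,1.5,0,0,0,0.7],
    [-5,0,1.8,0,0,0,0.7],
    [-5,0,1.8,0,0,0,0.7],
  ],
)

```text
t: 34.6
position: [0.5981, 0.3062, 0.0876]
eef_rot: [179.2, -70.1, 120.7]
wrist_force: [-1.0, 0.2, -0.1]
gripper_width: 0.0499
grip_force: 63.1
```

Run:
```python
from jar import *
s=get_state(); T=R.from_euler('xyz',s['eef_rot'],degrees=True); print('grasp pt',s['position']-T.apply([0,0,GD]),'F',s['wrist_force'],s['torque'])
go(P(3,.088,.007))
```

```text
grasp pt [0.60689107 0.29095827 0.0939671 ] F [-1.00744444  0.21271914 -0.13352878] [-0.54442662 -0.34863476  0.03342742]
ik 0.0 margin 54.6 step 0.0 [[-4.0, 55.0, 74.0, 52.0, 102.0, -49.0]]
t 34.6 p [0.5981 0.3062 0.0876] e [179.2 -70.1 120.7] j [ -5.  54.  74.  52. 102. -49.] w 0.0499
  call 1 / 1 [-0.5, 0.0, 0.3] [0.1, -0.1, 0.2]
```

>>> move_arm(
  steps=[
    [-0.3,0,0.1,0,0,0,0.7],
    [-0.5,0,0.2,0,0,0,0.7],
    [-0.5,0,0.2,0,0,0,0.7],
  ],
)

```text
t: 34.9
position: [0.5989, 0.3064, 0.0846]
eef_rot: [178.6, -70.0, 121.2]
wrist_force: [-0.1, -0.6, -1.0]
gripper_width: 0.0499
grip_force: 63.2
```

Run:
```python
from jar import *
s=get_state(); T=R.from_euler('xyz',s['eef_rot'],degrees=True); print('grasp pt',s['position']-T.apply([0,0,GD]),'F',s['wrist_force'],s['torque'])
```

```text
grasp pt [0.60759575 0.29111897 0.090937  ] F [-0.09344045 -0.64890406 -1.01250136] [-0.39788184 -0.24954969 -0.04222031]
```

>>> move_arm(
  steps=[
    [-0.2,0,0.1,0,0,0,0.7],
    [-0.3,0,0.1,0,0,0,0.7],
    [-0.3,0,0.1,0,0,0,0.7],
    [-0.3,0,0.1,0,0,0,0.3],
    [-0.3,0,0.1,0,0,0,0],
  ],
)

```text
t: 35.4
position: [0.5987, 0.3062, 0.0809]
eef_rot: [178.7, -70.0, 121.2]
wrist_force: [-0.5, 0.6, -0.5]
gripper_width: 0.0726
grip_force: 0.0
```

>>> move_arm(
  steps=[
    [0,0,0,0,0,0,0],
    [0,0,0,0,0,0,0],
    [0,0,-1,0,0,0,0],
    [0,0,-3,0,0,0,0],
    [0,0,-6,0,0,0,0],
  ],
)

```text
t: 35.9
position: [0.6265, 0.2569, 0.1014]
eef_rot: [179.1, -70.1, 120.9]
wrist_force: [0.3, 0.3, 0.1]
gripper_width: 0.0854
grip_force: 0.0
```

>>> move_arm(
  steps=[
    [1,0,-5,0,0,0,0],
    [2,0,-8,0,0,0,0],
    [4,0,-10,0,0,0,0],
    [5,0,-10,0,0,0,0],
    [5,0,-10,0,0,0,0],
  ],
)

```text
t: 36.4
position: [0.6654, 0.1897, 0.184]
eef_rot: [178.3, -69.9, 121.5]
wrist_force: [-0.2, -0.3, 0.2]
gripper_width: 0.0854
grip_force: 0.0
```

```bash
cat >> m.py <<'E'
def racked(f):
    H,S,V=hsv(f); vv,uu=np.mgrid[:400,:640]
    for c in comps((S<60)&(V>225)&(uu<262)&(uu>190)&(vv>140)&(vv<290),60): 
        ys,xs=np.nonzero(c); print('bright',(int(xs.mean()),int(ys.mean())),c.sum(),*rect(f,c,.14))
E
python3 - <<'E'
from jar import *
from m import *
f=grab('top','t19.png'); jars(f); H,S,V=hsv(f)
print(V[150:200:5,210:262:4].tolist())
pr=proj(f,[[.599,.297,.14],[.599,.297,.03]]); print('exp jar top px',pr)
g=G((.6195,-.1205),10.9,.15); go((np.array([.60,.05,.34]),g[1]*R.from_rotvec((g[1].inv()*R.from_euler('xyz',get_state()['eef_rot'],degrees=True)).as_rotvec()*.5)),g)
E
```

```text
band (329, 125) 124 [0.7454 0.0209] [0.0555 0.0235] -55.9
[[102, 91, 106, 95, 97, 89, 102, 102, 105, 112, 115, 103, 102], [98, 102, 96, 160, 162, 160, 164, 165, 161, 159, 157, 93, 102], [102, 96, 96, 161, 156, 163, 144, 101, 86, 162, 160, 93, 97], [97, 94, 160, 160, 157, 162, 160, 58, 97, 124, 165, 88, 96], [102, 98, 129, 160, 162, 160, 161, 166, 48, 96, 175, 90, 103], [101, 102, 94, 160, 160, 163, 78, 53, 60, 67, 138, 90, 97], [102, 103, 92, 164, 31, 53, 59, 55, 173, 159, 171, 89, 93], [110, 101, 114, 161, 159, 155, 168, 163, 165, 162, 168, 81, 103], [106, 99, 112, 160, 161, 165, 161, 158, 159, 160, 168, 52, 100], [109, 101, 111, 159, 159, 160, 159, 162, 157, 159, 168, 85, 98]]
exp jar top px [[227.58548528 168.78897085]
 [234.78326292 173.8667822 ]]
ik 0.0 margin 42.2 step 6.2 [[-18.0, 24.0, 66.0, 29.0, 108.0, 17.0], [-11.0, 34.0, 67.0, -7.0, 98.0, 69.0]]
t 36.5 p [0.6645 0.1904 0.1826] e [178.8 -70.  121.1] j [-12.  53.  59.  52. 117. -40.] w 0.0854
  call 1 / 2 [5.9, -6.2, -6.9] [-12.3, -14.9, 26.7]
  call 2 / 2 [0.8, -6.1, -9.2] [-12.3, -14.9, 26.7]
  call 1 / 2 [-9.6, 7.4, 2.6] [-12.3, -14.9, 26.7]
  call 2 / 2 [-4.3, 9.7, 6.4] [-12.3, -14.9, 26.7]
```

>>> move_arm(
  steps=[
    [5.9,-6.2,-6.9,-12.3,-14.9,26.7,0.25],
    [5.9,-6.2,-6.9,-12.3,-14.9,26.7,0.25],
    [5.9,-6.2,-6.9,-12.3,-14.9,26.7,0.25],
    [5.9,-6.2,-6.9,-12.3,-14.9,26.7,0.25],
    [5.9,-6.2,-6.9,-12.3,-14.9,26.7,0.25],
  ],
)

```text
t: 36.95
position: [0.6315, 0.1216, 0.2631]
eef_rot: [-154.2, -48.2, 76.3]
wrist_force: [0.5, -0.0, 0.5]
gripper_width: 0.064
grip_force: 0.0
```

>>> move_arm(
  steps=[
    [0.8,-6.1,-9.2,-12.3,-14.9,26.7,0.25],
    [0.8,-6.1,-9.2,-12.3,-14.9,26.7,0.25],
    [0.8,-6.1,-9.2,-12.3,-14.9,26.7,0.25],
    [0.8,-6.1,-9.2,-12.3,-14.9,26.7,0.25],
    [0.8,-6.1,-9.2,-12.3,-14.9,26.7,0.25],
  ],
)

```text
t: 37.45
position: [0.6002, 0.0519, 0.3407]
eef_rot: [-153.9, -22.9, 55.1]
wrist_force: [-0.1, 0.5, -0.3]
gripper_width: 0.0637
grip_force: 0.0
```

>>> move_arm(
  steps=[
    [-9.6,7.4,2.6,-12.3,-14.9,26.7,0.25],
    [-9.6,7.4,2.6,-12.3,-14.9,26.7,0.25],
    [-9.6,7.4,2.6,-12.3,-14.9,26.7,0.25],
    [-9.6,7.4,2.6,-12.3,-14.9,26.7,0.25],
    [-9.6,7.4,2.6,-12.3,-14.9,26.7,0.25],
  ],
)

```text
t: 37.95
position: [0.6061, -0.0338, 0.2476]
eef_rot: [-162.2, 1.3, 35.8]
wrist_force: [-0.1, 0.2, -0.8]
gripper_width: 0.064
grip_force: 0.0
```

>>> move_arm(
  steps=[
    [-4.3,9.7,6.4,-12.3,-14.9,26.7,0.25],
    [-4.3,9.7,6.4,-12.3,-14.9,26.7,0.25],
    [-4.3,9.7,6.4,-12.3,-14.9,26.7,0.25],
    [-4.3,9.7,6.4,-12.3,-14.9,26.7,0.25],
    [-4.3,9.7,6.4,-12.3,-14.9,26.7,0.25],
  ],
)

```text
t: 38.45
position: [0.6121, -0.12, 0.1577]
eef_rot: [-179.5, 20.6, 11.5]
wrist_force: [-0.8, 0.2, 0.4]
gripper_width: 0.064
grip_force: 0.0
```

Run:
```python
from jar import *
from m import *
f=grab('wrist','w20.png'); jars(f,vmax=400)
f=grab('side','s20.png'); H,S,V=hsv(f)
e=proj(f,[[.6025,.298,z] for z in(.03,.036,.045,.14)]); print('side exp rim/band/top of jar3',e.round(0).tolist())
u=int(e[0][0]); 
x0,y0=u-25,int(e[3][1])-15
for c in comps((H>100)&(H<132)&(S>100)&(np.abs(np.mgrid[:400,:640][1]-u)<30)&(np.mgrid[:400,:640][0]>y0)&(np.mgrid[:400,:640][0]<e[0][1]+25),10):
    ys,xs=np.nonzero(c); print('blue',xs.mean(),ys.mean(),xs.min(),xs.max(),ys.min(),ys.max(),c.sum())
go(G((.621,-.1205),10.9,.03,.029),G((.621,-.1205),10.9,0,.029))
```

```text
band (233, 178) 495 [ 0.5741 -0.0378] [0.0528 0.011 ] 84.4
band (442, 187) 335 [ 0.6067 -0.245 ] [0.0443 0.009 ] -84.5
band (325, 191) 446 [ 0.5774 -0.1292] [0.0521 0.0111] -78.4
band (604, 201) 281 [ 0.6227 -0.4128] [0.0426 0.009 ] -84.6
white (240, 123) 5978 [ 0.6265 -0.0423] [0.0937 0.0518] -5.9
white (325, 137) 5387 [ 0.629  -0.1198] [0.0913 0.0526] 11.6
white (159, 389) 491 [0.0475 0.0923] [0.1387 0.0455] -22.6
side exp rim/band/top of jar3 [[316.0, 176.0], [316.0, 174.0], [316.0, 172.0], [316.0, 146.0]]
blue 316.1698113207547 176.03773584905662 307 326 173 179 53
blue 312.95402298850576 190.9655172413793 286 340 185 197 87
ik 0.0 margin 58.3 step 1.3 [[-10.0, 40.0, 74.0, -7.0, 85.0, 70.0], [-10.0, 42.0, 75.0, -7.0, 82.0, 71.0]]
t 38.5 p [ 0.6124 -0.1215  0.1602] e [-179.6   20.3   11.4] j [-11.  35.  67.  -7.  98.  68.] w 0.0639
  call 1 / 1 [4.3, 0.2, 11.1] [-0.3, 0.3, 0.5]
  call 1 / 1 [1.0, 0.0, 2.8] [0.0, 0.0, 0.0]
```

>>> move_arm(
  steps=[
    [1.2,0.2,4,-0.3,0.3,0.5,0.25],
    [2.8,0.2,7.5,-0.3,0.3,0.5,0.25],
    [4,0.2,10.5,-0.3,0.3,0.5,0.25],
    [5.2,0.2,13.7,-0.3,0.3,0.5,0.25],
    [5.2,0.2,13.7,-0.3,0.3,0.5,0.25],
  ],
)

```text
t: 39.05
position: [0.6106, -0.1233, 0.0117]
eef_rot: [180.0, 20.3, 10.6]
wrist_force: [-0.9, 0.4, 0.3]
gripper_width: 0.064
grip_force: 0.0
```

>>> move_arm(
  steps=[
    [0,0,0,0,0,0,0.25],
    [0,0,0,0,0,0,0.7],
    [0,0,0,0,0,0,0.7],
    [0,0,0,0,0,0,0.7],
    [0,0,0,0,0,0,0.7],
  ],
)

```text
t: 39.55
position: [0.6166, -0.1242, 0.0181]
eef_rot: [179.5, 19.6, 10.4]
wrist_force: [0.8, -0.7, 6.6]
gripper_width: 0.0495
grip_force: 62.8
```

```bash
cat > carry.py <<'E'
from jar import *
def carry(cen,yaw,k):
    s=get_state(); T=R.from_euler('xyz',s['eef_rot'],degrees=True); r=s['position']-T.apply([0,0,GD]); a=np.radians(yaw)
    m=-np.array([np.cos(a),np.sin(a)]); g=(r[:2]-cen)@m; off=r[2]-.026
    print('force',s['grip_force'],s['wrist_force'].round(1),'ref',r.round(4),'g %.4f off %.4f'%(g,off),'rest ref z %.4f'%(.03+.055-g))
    up=(s['position']+[-.005,0,.2],T); p1=P(k,.22,off)
    mid=((up[0]+p1[0])/2*[1,1,0]+[0,0,.33],T*R.from_rotvec((T.inv()*p1[1]).as_rotvec()*.5))
    go(up,mid,p1,P(k,.03+.055-g+.004,off))
E
python3 - <<'E'
from carry import *
carry(np.array([.6216,-.1204]),11,2)
E
```

```text
force 62.81782532671059 [ 0.8 -0.7  6.6] ref [ 0.6227 -0.1229  0.0357] g -0.0006 off 0.0097 rest ref z 0.0856
ik 0.0 margin 40.7 step 6.8 [[-11.0, 32.0, 63.0, -8.0, 103.0, 68.0], [-16.0, 19.0, 76.0, 29.0, 103.0, 17.0], [-6.0, 39.0, 90.0, 51.0, 103.0, -50.0], [-6.0, 49.0, 93.0, 50.0, 94.0, -60.0]]
t 39.5 p [ 0.6166 -0.1242  0.0181] e [179.5  19.6  10.4] j [-11.  41.  75.  -7.  82.  71.] w 0.0495
  call 1 / 1 [-7.2, 0.1, -18.7] [0.0, 0.0, 0.0]
  call 1 / 2 [-3.3, -11.0, -4.9] [12.6, 14.8, -26.6]
  call 2 / 2 [3.1, -11.8, -2.3] [12.6, 14.8, -26.6]
  call 1 / 2 [3.8, -4.6, 11.0] [12.6, 14.8, -26.6]
  call 2 / 2 [1.9, -0.5, 12.4] [12.6, 14.8, -26.6]
  call 1 / 1 [-12.3, -0.0, 4.5] [0.0, 0.0, 0.0]
```

>>> move_arm(
  steps=[
    [-1.4,0,-3.7,0,0,0,0.7],
    [-2.9,0,-7.5,0,0,0,0.7],
    [-4.3,0,-11.2,0,0,0,0.7],
    [-5.8,0,-15,0,0,0,0.7],
    [-7.2,0.1,-18.7,0,0,0,0.7],
  ],
)

```text
t: 40.05
position: [0.6104, -0.1239, 0.2183]
eef_rot: [179.6, 19.8, 10.5]
wrist_force: [0.1, 0.0, -1.6]
gripper_width: 0.0494
grip_force: 62.4
```

>>> move_arm(
  steps=[
    [-3.3,-11,-4.9,12.6,14.8,-26.6,0.7],
    [-3.3,-11,-4.9,12.6,14.8,-26.6,0.7],
    [-3.3,-11,-4.9,12.6,14.8,-26.6,0.7],
    [-3.3,-11,-4.9,12.6,14.8,-26.6,0.7],
    [-3.3,-11,-4.9,12.6,14.8,-26.6,0.7],
  ],
)

```text
t: 40.55
position: [0.5754, -0.0196, 0.2739]
eef_rot: [-163.0, 1.0, 34.8]
wrist_force: [-0.8, -0.6, -1.3]
gripper_width: 0.0496
grip_force: 62.4
```

>>> move_arm(
  steps=[
    [3.1,-11.8,-2.3,12.6,14.8,-26.6,0.7],
    [3.1,-11.8,-2.3,12.6,14.8,-26.6,0.7],
    [3.1,-11.8,-2.3,12.6,14.8,-26.6,0.7],
    [3.1,-11.8,-2.3,12.6,14.8,-26.6,0.7],
    [3.1,-11.8,-2.3,12.6,14.8,-26.6,0.7],
  ],
)

```text
t: 41.05
position: [0.5416, 0.0858, 0.3269]
eef_rot: [-153.5, -22.4, 54.0]
wrist_force: [-0.4, -0.4, -1.3]
gripper_width: 0.0494
grip_force: 62.5
```

>>> move_arm(
  steps=[
    [3.8,-4.6,11,12.6,14.8,-26.6,0.7],
    [3.8,-4.6,11,12.6,14.8,-26.6,0.7],
    [3.8,-4.6,11,12.6,14.8,-26.6,0.7],
    [3.8,-4.6,11,12.6,14.8,-26.6,0.7],
    [3.8,-4.6,11,12.6,14.8,-26.6,0.7],
  ],
)

```text
t: 41.55
position: [0.5069, 0.1921, 0.2676]
eef_rot: [-152.6, -47.8, 74.6]
wrist_force: [-0.2, -0.6, -0.7]
gripper_width: 0.0495
grip_force: 62.7
```

>>> move_arm(
  steps=[
    [1.9,-0.5,12.4,12.6,14.8,-26.6,0.7],
    [1.9,-0.5,12.4,12.6,14.8,-26.6,0.7],
    [1.9,-0.5,12.4,12.6,14.8,-26.6,0.7],
    [1.9,-0.5,12.4,12.6,14.8,-26.6,0.7],
    [1.9,-0.5,12.4,12.6,14.8,-26.6,0.7],
  ],
)

```text
t: 42.05
position: [0.4735, 0.2987, 0.2098]
eef_rot: [-178.2, -70.1, 118.2]
wrist_force: [-0.4, 0.7, -1.3]
gripper_width: 0.049
grip_force: 62.7
```

Run:
```python
from jar import *
s=get_state(); print(s['wrist_force'],s['grip_force'])
go(P(2,.19,.0097),P(2,.0885,.0097))
```

```text
[-0.4001971   0.71605335 -1.27790384] 62.738953828811646
ik 0.0 margin 40.7 step 0.9 [[-6.0, 41.0, 91.0, 51.0, 101.0, -52.0], [-6.0, 49.0, 93.0, 50.0, 94.0, -60.0]]
t 42.0 p [0.4735 0.2987 0.2098] e [-178.2  -70.1  118.2] j [ -6.  39.  90.  51. 102. -49.] w 0.049
  call 1 / 1 [-2.5, 0.1, 0.8] [-0.1, -0.1, -0.6]
  call 1 / 1 [-9.5, -0.0, 3.5] [0.0, 0.0, 0.0]
```

>>> move_arm(
  steps=[
    [-1.3,0.1,0.4,0,0,-0.6,0.7],
    [-2.5,0.1,0.8,0,0,-0.6,0.7],
    [-2.5,0.1,0.8,0,0,-0.6,0.7],
    [-4.5,0.1,1.5,0,0,-0.6,0.7],
    [-6.5,0.1,2.3,0,0,-0.6,0.7],
  ],
)

```text
t: 42.55
position: [0.4741, 0.2977, 0.1436]
eef_rot: [178.8, -70.0, 121.1]
wrist_force: [1.1, 0.2, -0.8]
gripper_width: 0.0496
grip_force: 62.7
```

>>> move_arm(
  steps=[
    [-1.5,0,0.5,0,0,0,0.7],
    [-3,0,1.1,0,0,0,0.7],
    [-4.5,0,1.6,0,0,0,0.7],
    [-5.5,0,2,0,0,0,0.7],
    [-5.5,0,2,0,0,0,0.7],
  ],
)

```text
t: 43.05
position: [0.4735, 0.2986, 0.084]
eef_rot: [179.4, -70.3, 120.6]
wrist_force: [0.2, 0.1, -0.8]
gripper_width: 0.0497
grip_force: 62.7
```

Run:
```python
from jar import *
s=get_state(); T=R.from_euler('xyz',s['eef_rot'],degrees=True); print('ref',s['position']-T.apply([0,0,GD]),'F',s['wrist_force'],s['torque'])
go(P(2,.0875,.0097))
```

```text
ref [0.48225371 0.28329692 0.09025257] F [ 0.2172513   0.14982772 -0.79174889] [-0.51276802 -0.35356694  0.0058127 ]
ik 0.0 margin 40.6 step 0.0 [[-6.0, 49.0, 93.0, 50.0, 94.0, -60.0]]
t 43.0 p [0.4735 0.2986 0.084 ] e [179.4 -70.3 120.6] j [ -6.  49.  93.  50.  94. -60.] w 0.0497
  call 1 / 1 [-0.3, 0.0, 0.0] [0.1, -0.3, 0.2]
```

>>> move_arm(
  steps=[
    [-0.2,0,0.1,0,0,0,0.7],
    [-0.3,0,0.1,0,0,0,0.7],
    [-0.3,0,0.1,0,0,0,0.7],
    [-0.3,0,0.1,0,0,0,0.3],
    [-0.3,0,0.1,0,0,0,0],
  ],
)

```text
t: 43.55
position: [0.4739, 0.2984, 0.0816]
eef_rot: [179.0, -70.1, 121.0]
wrist_force: [0.2, 0.3, 0.1]
gripper_width: 0.0726
grip_force: 0.0
```

>>> move_arm(
  steps=[
    [0,0,0,0,0,0,0],
    [0,0,0,0,0,0,0],
    [0,0,-1,0,0,0,0],
    [0,0,-3,0,0,0,0],
    [0,0,-6,0,0,0,0],
  ],
)

```text
t: 44.05
position: [0.5012, 0.2493, 0.1023]
eef_rot: [179.4, -70.2, 120.7]
wrist_force: [1.6, 0.1, 0.2]
gripper_width: 0.0855
grip_force: 0.0
```

>>> move_arm(
  steps=[
    [1,0,-5,0,0,0,0],
    [2,0,-8,0,0,0,0],
    [4,0,-10,0,0,0,0],
    [5,0,-10,0,0,0,0],
    [5,0,-10,0,0,0,0],
  ],
)

```text
t: 44.55
position: [0.5403, 0.1824, 0.184]
eef_rot: [178.8, -70.1, 121.2]
wrist_force: [-0.5, 0.3, -0.4]
gripper_width: 0.0854
grip_force: 0.0
```

Run:
```python
from jar import *
T=R.from_euler('xyz',get_state()['eef_rot'],degrees=True)
g=G((.6187,-.0414),-5.9,.15,.029); go((np.array([.58,.05,.33]),g[1]*R.from_rotvec((g[1].inv()*T).as_rotvec()*.5)),g)
```

```text
ik 0.0 margin 47.5 step 7.8 [[-20.0, 23.0, 71.0, 32.0, 105.0, 22.0], [-7.0, 34.0, 67.0, -1.0, 99.0, 89.0]]
t 44.5 p [0.5403 0.1824 0.184 ] e [178.8 -70.1 121.2] j [-14.  45.  79.  46. 110. -52.] w 0.0854
  call 1 / 2 [4.6, -1.5, -8.8] [-14.1, -12.2, 30.4]
  call 2 / 2 [1.9, -0.9, -9.8] [-14.1, -12.2, 30.4]
  call 1 / 2 [-5.0, 7.4, 3.8] [-14.1, -12.2, 30.4]
  call 2 / 2 [0.1, 7.4, 6.3] [-14.1, -12.2, 30.4]
```

>>> move_arm(
  steps=[
    [4.6,-1.5,-8.8,-14.1,-12.2,30.4,0],
    [4.6,-1.5,-8.8,-14.1,-12.2,30.4,0],
    [4.6,-1.5,-8.8,-14.1,-12.2,30.4,0],
    [4.6,-1.5,-8.8,-14.1,-12.2,30.4,0],
    [4.6,-1.5,-8.8,-14.1,-12.2,30.4,0],
  ],
)

```text
t: 45.05
position: [0.5589, 0.1176, 0.2571]
eef_rot: [-149.0, -48.4, 68.7]
wrist_force: [0.0, 0.8, -0.6]
gripper_width: 0.0854
grip_force: 0.0
```

>>> move_arm(
  steps=[
    [1.9,-0.9,-9.8,-14.1,-12.2,30.4,0],
    [1.9,-0.9,-9.8,-14.1,-12.2,30.4,0],
    [1.9,-0.9,-9.8,-14.1,-12.2,30.4,0],
    [1.9,-0.9,-9.8,-14.1,-12.2,30.4,0],
    [1.9,-0.9,-9.8,-14.1,-12.2,30.4,0],
  ],
)

```text
t: 45.55
position: [0.5804, 0.0528, 0.3296]
eef_rot: [-149.1, -22.0, 44.9]
wrist_force: [-0.8, -0.5, -0.6]
gripper_width: 0.0856
grip_force: 0.0
```

>>> move_arm(
  steps=[
    [-5,7.4,3.8,-14.1,-12.2,30.4,0],
    [-5,7.4,3.8,-14.1,-12.2,30.4,0],
    [-5,7.4,3.8,-14.1,-12.2,30.4,0],
    [-5,7.4,3.8,-14.1,-12.2,30.4,0],
    [-5,7.4,3.8,-14.1,-12.2,30.4,0],
  ],
)

```text
t: 46.05
position: [0.5971, 0.0082, 0.2428]
eef_rot: [-159.5, 2.6, 22.8]
wrist_force: [-0.2, 0.5, -0.6]
gripper_width: 0.0854
grip_force: 0.0
```

>>> move_arm(
  steps=[
    [0.1,7.4,6.3,-14.1,-12.2,30.4,0],
    [0.1,7.4,6.3,-14.1,-12.2,30.4,0],
    [0.1,7.4,6.3,-14.1,-12.2,30.4,0],
    [0.1,7.4,6.3,-14.1,-12.2,30.4,0],
    [0.1,7.4,6.3,-14.1,-12.2,30.4,0],
  ],
)

```text
t: 46.55
position: [0.6129, -0.0374, 0.1569]
eef_rot: [-179.7, 20.5, -5.3]
wrist_force: [0.2, 0.1, -0.6]
gripper_width: 0.0852
grip_force: 0.0
```

Run:
```python
from jar import *
from m import *
f=grab('wrist','w21.png'); jars(f,vmax=400)
f=grab('side','s21.png'); H,S,V=hsv(f)
vv,uu=np.mgrid[:400,:640]
for k in(2,3):
    e=proj(f,[[*PEG[k],z] for z in(.03,.036,.14)]); print('peg',k,'side exp',e.round(0).tolist())
    for c in comps((H>100)&(H<132)&(S>100)&(np.abs(uu-e[0][0])<30)&(vv>e[2][1]-15)&(vv<e[0][1]+12),10):
        ys,xs=np.nonzero(c); print('blue',xs.mean().round(1),ys.mean().round(1),xs.min(),xs.max(),ys.min(),ys.max(),c.sum())
go(G((.6187,-.0414),-5.9,0,.029))
```

```text
band (616, 137) 399 [ 0.611  -0.2975] [0.0401 0.0091] -84.4
band (555, 146) 417 [ 0.6066 -0.2486] [0.044  0.0084] -84.7
band (326, 193) 460 [ 0.5741 -0.0374] [0.0523 0.0099] 84.8
band (91, 258) 373 [0.5046 0.2548] [0.0497 0.0162] 30.2
band (8, 359) 205 [0.2767 0.5377] [0.0731 0.0258] -38.3
white (326, 140) 5337 [ 0.6271 -0.0425] [0.0924 0.053 ] -6.0
white (17, 340) 897 [0.3367 0.484 ] [0.0885 0.0616] -54.2
peg 2 side exp [[281.0, 182.0], [281.0, 180.0], [280.0, 151.0]]
blue 308.4 174.5 307 310 173 176 11
blue 280.3 182.4 270 291 179 186 58
blue 302.7 192.9 294 310 191 194 26
peg 3 side exp [[316.0, 176.0], [316.0, 174.0], [316.0, 146.0]]
blue 316.2 176.0 307 326 173 179 53
blue 288.6 181.2 286 291 179 183 15
blue 335.2 186.5 330 340 185 187 14
ik 0.0 margin 57.6 step 1.7 [[-7.0, 42.0, 76.0, -1.0, 83.0, 89.0]]
t 46.6 p [ 0.6127 -0.0384  0.1582] e [-179.6   20.4   -5.3] j [-7. 34. 67. -0. 99. 88.] w 0.0853
  call 1 / 1 [5.1, 0.3, 13.8] [-0.2, 0.4, 0.6]
```

>>> move_arm(
  steps=[
    [1.2,0.3,4,0,0.4,0.6,0],
    [2.8,0.3,7.5,0,0.4,0.6,0],
    [4,0.3,10.5,0,0.4,0.6,0],
    [5.1,0.3,13.7,0,0.4,0.6,0],
    [5.1,0.3,13.7,0,0.4,0.6,0],
  ],
)

```text
t: 47.15
position: [0.6089, -0.0422, 0.01]
eef_rot: [-179.9, 20.3, -6.2]
wrist_force: [-2.2, -0.2, -0.3]
gripper_width: 0.0856
grip_force: 0.0
```

>>> move_arm(
  steps=[
    [0,0,0,0,0,0,0],
    [0,0,0,0,0,0,0.7],
    [0,0,0,0,0,0,0.7],
    [0,0,0,0,0,0,0.7],
    [0,0,0,0,0,0,0.7],
  ],
)

```text
t: 47.65
position: [0.6154, -0.0423, 0.0163]
eef_rot: [179.9, 19.5, -6.3]
wrist_force: [0.3, -0.1, 5.8]
gripper_width: 0.0498
grip_force: 62.6
```

Run:
```python
from carry import *
carry(np.array([.6187,-.0414]),-5.9,1)
```

```text
force 62.634912729263306 [ 0.3 -0.1  5.8] ref [ 0.6216 -0.0429  0.0339] g -0.0031 off 0.0079 rest ref z 0.0881
ik 0.0 margin 23.5 step 8.5 [[-8.0, 32.0, 64.0, -1.0, 104.0, 89.0], [-16.0, 13.0, 86.0, 33.0, 99.0, 23.0], [-8.0, 32.0, 107.0, 48.0, 97.0, -59.0], [-8.0, 45.0, 110.0, 48.0, 86.0, -71.0]]
t 47.6 p [ 0.6154 -0.0423  0.0163] e [179.9  19.5  -6.3] j [-8. 41. 75. -0. 83. 89.] w 0.0498
  call 1 / 1 [-7.2, 0.1, -18.7] [0.0, 0.0, 0.0]
  call 1 / 2 [-8.9, -7.6, -2.9] [14.3, 12.0, -30.4]
  call 2 / 2 [-3.2, -11.5, -1.7] [14.3, 12.0, -30.4]
  call 1 / 2 [-1.1, -6.1, 10.4] [14.3, 12.0, -30.4]
  call 2 / 2 [-0.8, -3.8, 11.5] [14.3, 12.0, -30.4]
  call 1 / 1 [-12.0, -0.0, 4.4] [0.0, 0.0, 0.0]
```

>>> move_arm(
  steps=[
    [-1.4,0,-3.7,0,0,0,0.7],
    [-2.9,0,-7.5,0,0,0,0.7],
    [-4.3,0,-11.2,0,0,0,0.7],
    [-5.8,0,-15,0,0,0,0.7],
    [-7.2,0.1,-18.7,0,0,0,0.7],
  ],
)

```text
t: 48.15
position: [0.6089, -0.0419, 0.2168]
eef_rot: [180.0, 19.7, -6.3]
wrist_force: [1.0, 1.1, -0.3]
gripper_width: 0.05
grip_force: 62.6
```

>>> move_arm(
  steps=[
    [-8.9,-7.6,-2.9,14.3,12,-30.4,0.7],
    [-8.9,-7.6,-2.9,14.3,12,-30.4,0.7],
    [-8.9,-7.6,-2.9,14.3,12,-30.4,0.7],
    [-8.9,-7.6,-2.9,14.3,12,-30.4,0.7],
    [-8.9,-7.6,-2.9,14.3,12,-30.4,0.7],
  ],
)

```text
t: 48.65
position: [0.5427, 0.0408, 0.273]
eef_rot: [-159.9, 2.2, 21.8]
wrist_force: [0.2, -0.7, -1.7]
gripper_width: 0.0498
grip_force: 62.6
```

>>> move_arm(
  steps=[
    [-3.2,-11.5,-1.7,14.3,12,-30.4,0.7],
    [-3.2,-11.5,-1.7,14.3,12,-30.4,0.7],
    [-3.2,-11.5,-1.7,14.3,12,-30.4,0.7],
    [-3.2,-11.5,-1.7,14.3,12,-30.4,0.7],
    [-3.2,-11.5,-1.7,14.3,12,-30.4,0.7],
  ],
)

```text
t: 49.15
position: [0.478, 0.1242, 0.3275]
eef_rot: [-148.9, -21.7, 44.0]
wrist_force: [0.3, 0.3, -1.4]
gripper_width: 0.0497
grip_force: 62.7
```

>>> move_arm(
  steps=[
    [-1.1,-6.1,10.4,14.3,12,-30.4,0.7],
    [-1.1,-6.1,10.4,14.3,12,-30.4,0.7],
    [-1.1,-6.1,10.4,14.3,12,-30.4,0.7],
    [-1.1,-6.1,10.4,14.3,12,-30.4,0.7],
    [-1.1,-6.1,10.4,14.3,12,-30.4,0.7],
  ],
)

```text
t: 49.65
position: [0.4131, 0.2086, 0.2686]
eef_rot: [-148.1, -48.1, 67.7]
wrist_force: [-0.8, 0.3, -1.3]
gripper_width: 0.0497
grip_force: 62.8
```

>>> move_arm(
  steps=[
    [-0.8,-3.8,11.5,14.3,12,-30.4,0.7],
    [-0.8,-3.8,11.5,14.3,12,-30.4,0.7],
    [-0.8,-3.8,11.5,14.3,12,-30.4,0.7],
    [-0.8,-3.8,11.5,14.3,12,-30.4,0.7],
    [-0.8,-3.8,11.5,14.3,12,-30.4,0.7],
  ],
)

```text
t: 50.15
position: [0.3485, 0.2929, 0.2107]
eef_rot: [-179.1, -70.0, 119.2]
wrist_force: [1.0, 0.4, -1.4]
gripper_width: 0.0496
grip_force: 62.9
```

Run:
```python
from jar import *
s=get_state(); print(s['wrist_force'],s['grip_force'])
go(P(1,.19,.0079),P(1,.0915,.0079))
```

```text
[ 1.03280339  0.38269968 -1.37287587] 62.8892183303833
ik 0.0 margin 23.4 step 1.0 [[-8.0, 35.0, 108.0, 48.0, 94.0, -62.0], [-8.0, 45.0, 110.0, 48.0, 86.0, -71.0]]
t 50.1 p [0.3485 0.2929 0.2107] e [-179.1  -70.   119.2] j [ -8.  33. 107.  48.  97. -59.] w 0.0496
  call 1 / 1 [-2.5, 0.0, 1.0] [-0.2, -0.0, -0.3]
  call 1 / 1 [-9.3, -0.0, 3.4] [0.0, 0.0, 0.0]
```

>>> move_arm(
  steps=[
    [-1.3,0,0.5,0,0,-0.3,0.7],
    [-2.5,0,1,0,0,-0.3,0.7],
    [-2.5,0,1,0,0,-0.3,0.7],
    [-4.5,0,1.7,0,0,-0.3,0.7],
    [-6.5,0,2.4,0,0,-0.3,0.7],
  ],
)

```text
t: 50.65
position: [0.3468, 0.2927, 0.1434]
eef_rot: [179.3, -70.0, 120.6]
wrist_force: [0.0, -0.2, -1.1]
gripper_width: 0.0495
grip_force: 62.9
```

>>> move_arm(
  steps=[
    [-1.5,0,0.5,0,0,0,0.7],
    [-3,0,1.1,0,0,0,0.7],
    [-4.5,0,1.6,0,0,0,0.7],
    [-5.3,0,1.9,0,0,0,0.7],
    [-5.3,0,1.9,0,0,0,0.7],
  ],
)

```text
t: 51.15
position: [0.3466, 0.293, 0.0864]
eef_rot: [179.7, -70.2, 120.4]
wrist_force: [0.2, 0.2, 0.0]
gripper_width: 0.0496
grip_force: 62.9
```

Run:
```python
from jar import *
s=get_state(); T=R.from_euler('xyz',s['eef_rot'],degrees=True); print('ref',s['position']-T.apply([0,0,GD]),'F',s['wrist_force'],s['torque'])
go(P(1,.0895,.0079))
```

```text
ref [0.35540286 0.2777802  0.09276246] F [0.24129228 0.23118085 0.03959907] [-0.50284288 -0.33805544  0.03800999]
ik 0.0 margin 23.3 step 0.0 [[-8.0, 46.0, 110.0, 48.0, 86.0, -71.0]]
t 51.1 p [0.3466 0.293  0.0864] e [179.7 -70.2 120.4] j [ -8.  45. 110.  48.  86. -71.] w 0.0496
  call 1 / 1 [-0.3, 0.2, 0.1] [-0.0, -0.2, 0.1]
```

>>> move_arm(
  steps=[
    [-0.2,0.1,0.1,0,0,0,0.7],
    [-0.3,0.1,0.1,0,0,0,0.7],
    [-0.3,0.1,0.1,0,0,0,0.7],
    [-0.3,0.1,0.1,0,0,0,0.3],
    [-0.3,0.1,0.1,0,0,0,0],
  ],
)

```text
t: 51.65
position: [0.3479, 0.2933, 0.0835]
eef_rot: [179.3, -70.0, 120.7]
wrist_force: [0.6, 0.2, 0.5]
gripper_width: 0.0725
grip_force: 0.0
```

>>> move_arm(
  steps=[
    [0,0,0,0,0,0,0],
    [0,0,0,0,0,0,0],
    [0,0,-1,0,0,0,0],
    [0,0,-3,0,0,0,0],
    [0,0,-6,0,0,0,0],
  ],
)

```text
t: 52.15
position: [0.3751, 0.2442, 0.1047]
eef_rot: [179.8, -70.2, 120.4]
wrist_force: [0.9, -0.7, 0.3]
gripper_width: 0.0855
grip_force: 0.0
```

>>> move_arm(
  steps=[
    [2,0,-5,0,0,0,0],
    [4,0,-8,0,0,0,0],
    [7,0,-10,0,0,0,0],
    [10,0,-10,0,0,0,0],
    [10,0,-10,0,0,0,0],
  ],
)

```text
t: 52.65
position: [0.4062, 0.1919, 0.2353]
eef_rot: [178.7, -69.9, 121.3]
wrist_force: [-0.7, -1.0, -0.5]
gripper_width: 0.0855
grip_force: 0.0
```

Run:
```python
from jar import *
T=R.from_euler('xyz',get_state()['eef_rot'],degrees=True)
L=(np.array([.433,.0125,.20]),Rdown(10))
go((np.array([.46,.08,.30]),L[1]*R.from_rotvec((L[1].inv()*T).as_rotvec()*.5)),L)
```

```text
ik 0.0 margin 31.2 step 8.7 [[-26.0, 10.0, 95.0, 35.0, 93.0, 1.0], [-4.0, 6.0, 102.0, -0.0, 72.0, 76.0]]
t 52.6 p [0.4062 0.1919 0.2353] e [178.7 -69.9 121.3] j [-17.  34.  97.  42. 107. -57.] w 0.0855
  call 1 / 2 [0.9, -0.4, -6.9] [-16.4, -11.6, 23.6]
  call 2 / 2 [-0.3, 1.4, -6.8] [-16.4, -11.6, 23.6]
  call 1 / 2 [-5.7, 1.8, 1.7] [-16.4, -11.6, 23.6]
  call 2 / 2 [-4.1, 3.1, 3.5] [-16.4, -11.6, 23.6]
```

>>> move_arm(
  steps=[
    [0.9,-0.4,-6.9,-16.4,-11.6,23.6,0.3],
    [0.9,-0.4,-6.9,-16.4,-11.6,23.6,0.3],
    [0.9,-0.4,-6.9,-16.4,-11.6,23.6,0.3],
    [0.9,-0.4,-6.9,-16.4,-11.6,23.6,0.3],
    [0.9,-0.4,-6.9,-16.4,-11.6,23.6,0.3],
  ],
)

```text
t: 53.15
position: [0.4318, 0.1367, 0.2652]
eef_rot: [-157.4, -53.0, 76.2]
wrist_force: [0.4, -0.5, -0.1]
gripper_width: 0.0593
grip_force: 0.0
```

>>> move_arm(
  steps=[
    [-0.3,1.4,-6.8,-16.4,-11.6,23.6,0.3],
    [-0.3,1.4,-6.8,-16.4,-11.6,23.6,0.3],
    [-0.3,1.4,-6.8,-16.4,-11.6,23.6,0.3],
    [-0.3,1.4,-6.8,-16.4,-11.6,23.6,0.3],
    [-0.3,1.4,-6.8,-16.4,-11.6,23.6,0.3],
  ],
)

```text
t: 53.65
position: [0.4592, 0.0819, 0.2971]
eef_rot: [-157.7, -33.0, 52.8]
wrist_force: [0.3, 1.2, 0.1]
gripper_width: 0.0594
grip_force: 0.0
```

>>> move_arm(
  steps=[
    [-5.7,1.8,1.7,-16.4,-11.6,23.6,0.3],
    [-5.7,1.8,1.7,-16.4,-11.6,23.6,0.3],
    [-5.7,1.8,1.7,-16.4,-11.6,23.6,0.3],
    [-5.7,1.8,1.7,-16.4,-11.6,23.6,0.3],
    [-5.7,1.8,1.7,-16.4,-11.6,23.6,0.3],
  ],
)

```text
t: 54.15
position: [0.4458, 0.0483, 0.2459]
eef_rot: [-165.8, -14.4, 32.5]
wrist_force: [0.1, 0.3, 0.2]
gripper_width: 0.0598
grip_force: 0.0
```

>>> move_arm(
  steps=[
    [-4.1,3.1,3.5,-16.4,-11.6,23.6,0.3],
    [-4.1,3.1,3.5,-16.4,-11.6,23.6,0.3],
    [-4.1,3.1,3.5,-16.4,-11.6,23.6,0.3],
    [-4.1,3.1,3.5,-16.4,-11.6,23.6,0.3],
    [-4.1,3.1,3.5,-16.4,-11.6,23.6,0.3],
  ],
)

```text
t: 54.65
position: [0.4331, 0.0143, 0.1945]
eef_rot: [-179.7, 0.4, 10.6]
wrist_force: [0.3, -1.2, 0.4]
gripper_width: 0.0597
grip_force: 0.0
```

```bash
cat > chk.py <<'E'
from jar import *
from m import *
f=grab('side'); H,S,V=hsv(f); vv,uu=np.mgrid[:400,:640]
for k in(1,2,3):
    e=proj(f,[[*PEG[k],z] for z in(.036,.14)]); print('peg',k,'side exp band,top',e.round(0).tolist())
    for c in comps((H>100)&(H<132)&(S>100)&(np.abs(uu-e[0][0])<17)&(vv>e[1][1]-15)&(vv<e[0][1]+12),15):
        ys,xs=np.nonzero(c); print('  blue',xs.mean().round(1),ys.mean().round(1),xs.min(),xs.max(),ys.min(),ys.max(),c.sum())
f=grab('top'); H,S,V=hsv(f)
for c in comps((H<20)&(S>150)&(V>100)&(vv>150)&(uu>400)&(uu<500),30): print('pack',*rect(f,c,.085))
E
python3 - <<'E'
from chk import *
go((np.array([.433,.0125,.078]),Rdown(10)))
E
```

```text
peg 1 side exp band,top [[243.0, 187.0], [240.0, 157.0]]
  blue 230.4 152.5 227 236 143 167 113
  blue 243.2 189.5 232 254 186 193 66
peg 2 side exp band,top [[281.0, 180.0], [280.0, 151.0]]
  blue 280.1 182.5 270 291 179 186 59
peg 3 side exp band,top [[316.0, 174.0], [316.0, 146.0]]
  blue 316.0 176.0 307 326 173 179 54
pack [ 0.5681 -0.3751] [0.0579 0.0277] 5.5
pack [ 0.5583 -0.2661] [0.0577 0.0278] 5.8
ik 0.0 margin 20.9 step 1.9 [[-4.0, 15.0, 112.0, -0.0, 53.0, 76.0]]
t 54.8 p [0.4324 0.0134 0.1947] e [-179.6    0.4   10.5] j [ -4.   7. 102.   0.  71.  75.] w 0.0602
  call 1 / 1 [0.1, 0.2, 11.7] [-0.4, 0.4, 0.5]
```

>>> move_arm(
  steps=[
    [0.1,0.1,4,0,0.4,0.5,0.3],
    [0.1,0.1,8,0,0.4,0.5,0.3],
    [0.1,0.1,10.5,0,0.4,0.5,0.3],
    [0.1,0.1,11.7,0,0.4,0.5,0.3],
    [0.1,0.1,11.7,0,0.4,0.5,0.3],
  ],
)

```text
t: 55.25
position: [0.4308, 0.0119, 0.0768]
eef_rot: [-179.6, 0.1, 9.7]
wrist_force: [0.4, 0.3, -0.2]
gripper_width: 0.0599
grip_force: 0.0
```

>>> move_arm(
  steps=[
    [0,-1.2,0,0,0,0,0.3],
    [0,-2.4,0,0,0,0,0.3],
    [0,-3.6,0,0,0,0,0.3],
    [0,-4.6,0,0,0,0,0.3],
    [0,-5.2,0,0,0,0,0.3],
  ],
)

```text
t: 55.75
position: [0.4247, 0.0655, 0.0798]
eef_rot: [-179.8, -0.3, 9.8]
wrist_force: [0.2, 0.4, -0.3]
gripper_width: 0.0595
grip_force: 0.0
```

>>> move_arm(
  steps=[
    [0,0,0,0,0,0,0.3],
    [0,0,0,0,0,0,0.3],
    [0,0,0,0,0,0,0.3],
    [0,0,0,0,0,0,0.3],
    [0,0,0,0,0,0,0.3],
  ],
)

```text
t: 56.25
position: [0.4246, 0.0637, 0.0792]
eef_rot: [-179.8, -0.2, 9.7]
wrist_force: [-1.0, 0.0, -0.4]
gripper_width: 0.0598
grip_force: 0.0
```

Run:
```python
from m import *
f=grab('wrist','w30.png'); s=get_state(); H,S,V=hsv(f); vv,uu=np.mgrid[:400,:640]
d=s['position'][:2]-[.433,.0128]; print('tool own y',d@[-.17,.985], s['position'],s['wrist_force'])
f2=grab('side'); V2=hsv(f2)
# stem/boot direction: expected tip pixel at candidate tilts, darkness there
for th in(0,.2,.3,.4,.5):
    a=np.radians(9.8); y=np.array([-np.sin(a),np.cos(a)]); tip=np.r_[np.array([.433,.0128])+.08*np.sin(th)*y,.035+.08*np.cos(th)]
    u,v=proj(f,tip)[0]; print(th,u.round(),v.round(),'V patch',np.median(V[int(v)-3:int(v)+4,int(u)-4:int(u)+5]))
print('row dark runs', [(int(x)) for x in np.nonzero(np.abs(np.diff((V[250,200:460]<45).astype(int))))[0]+200], [(int(x)) for x in np.nonzero(np.abs(np.diff((V[235,200:460]<45).astype(int))))[0]+200])
```

```text
tool own y 0.05154270554468798 [0.42458733 0.06367569 0.07917055] [-0.81183603 -0.8888286   1.08176535]
0 421.0 262.0 V patch 14.0
0.2 390.0 260.0 V patch 12.0
0.3 374.0 259.0 V patch 148.0
0.4 359.0 256.0 V patch 150.0
0.5 346.0 254.0 V patch 152.0
row dark runs [236, 241, 252, 263, 378, 389, 400, 443] [391, 434]
```

Run:
```python
from m import *
f=grab('wrist'); H,S,V=hsv(f)
for n,m in (('red',((H<8)|(H>172))&(S>140)&(V>80)),('green',(H>45)&(H<85)&(S>110))):
    for c in comps(m,40):
        ys,xs=np.nonzero(c); print(n,xs.mean().round(),ys.mean().round(),c.sum(),rect(f,c,.04))
v=cv2.resize(V[150:330,200:500].astype(np.uint8),(75,36),interpolation=cv2.INTER_AREA)
for r in v: print(''.join(' .:-=+*#%@'[9-min(9,int(x)//26)] for x in r))
```

```text
red 434.0 227.0 195 (array([ 0.4316, -0.0243], dtype=float32), array([0.0175, 0.0081], dtype=float32), 55.7)
green 351.0 231.0 378 (array([0.4172, 0.0392], dtype=float32), array([0.0175, 0.0172], dtype=float32), 29.0)
--------------:-----:--:::---=+++*###########################***++----::---
--------------:-----:---::---+++*##########################*###*+=----::---
----------:------:---:---::--++**##*****************************+----------
---------------:-::-------:--+++*##*****************************+---:------
-------------------=++=---=++++++#******************************=----------
:----------:-------+*++++*++++++*#*****************************+=::--------
-----------------:-+*+++++++++++*#*****************************+----------:
-------------------++++++*+*++++*#*****************************+-----------
--:----------------++++*+++*+++**#*****************************+--:--------
-------------------*++++++++*+++*#***********#%@@%#************=----------:
---------------:---===--=+++*+++*#**********%@@@@@@%***********-:-----:--:-
-----------------------------+++*#*********#@@
[... 1153 characters left out ...]
@*---:-+#%##+=--
@@@@@@@@@@@@@@@=------------+***********+**+*#@@@@@@@@@@@@@@%*+=--@@@@@@@%+
@@@@@@@@@@@@@@%-------------+*****************@@@@@@@@@@@@@@@@@@@%@@@@@@@@@
@@@@@@@@@@@@@@+-------------=***************+*%@@@@@@@@@@@@@@@@@@@@@@@@@@@@
@@@@@@@@@@@@@%--------------+*****+************@@@@@@@@@@@@@@@@@@@@@@@@@@@@
@@@@@@@@@@@@@+----:---------=******************%@@@@@@@@@@@@@@@@@@@@@@@@@@@
@@@@@@@@@@@@@---------------+****+*++****++++**#@@@@@@@@@@@@@@@@@@@@@@@@@@@
%@@@@@@@@@@@@+--------------+*+*****+*++*++****%@@@@@@@@@@@@@@@@@@@@%@@@@@@
%@@@@@@@@@@@@%------:-------+****+**+*+*+******@@@@@@@@@@@@@@@@@@@@@@@@@@@@
%@@@@@@@@@@@@@+-=*******+=--+**++***########**%@@@@@@@@@@@@@@@@@@@@@@@@%@@@
```

>>> move_arm(
  steps=[
    [0,0,-4,0,0,0,0.3],
    [0,0,-8,0,0,0,0.3],
    [0,0,-11,0,0,0,0.3],
    [0,0,-11,0,0,0,0.3],
    [0,0,-11,0,0,0,0.3],
  ],
)

```text
t: 56.9
position: [0.4245, 0.0634, 0.1896]
eef_rot: [-179.8, -0.3, 9.7]
wrist_force: [0.7, 0.3, -0.5]
gripper_width: 0.0599
grip_force: 0.0
```

Run:
```python
from m import *
f=grab('wrist'); H,S,V=hsv(f); print(get_state()['position'])
for th in(-.4,-.2,0,.2,.4):
    a=np.radians(9.8); y=np.array([-np.sin(a),np.cos(a)]); tip=np.r_[np.array([.433,.0128])+.08*np.sin(th)*y,.035+.08*np.cos(th)]
    print(th,proj(f,tip)[0].round())
P=proj(f,[[.433,.0128,.07]])[0].astype(int); x0,y0=P[0]-75,P[1]-60; print(x0,y0)
v=cv2.resize(V[y0:y0+120,x0:x0+150].astype(np.uint8),(75,40),interpolation=cv2.INTER_AREA)
for r in v: print(''.join(' .:-=+*#%@'[9-min(9,int(x)//26)] for x in r))
```

```text
[0.42354049 0.06332088 0.1886125 ]
-0.4 [412. 203.]
-0.2 [396. 205.]
0 [379. 205.]
0.2 [361. 205.]
0.4 [344. 203.]
295 133
-----------------=**************************************************+------
-----------------+**************************************************+------
-----------------+**************************************************=------
----------------=*####################################*************+-------
----------------=########################################**********+-------
--------------==+##*************************************#**********=-------
--=+++===----+***##*************************************#**********=-------
-=+*****+=+******##*************************************#*********+=-------
--+*****+********##*************************************#*********+--------
--+**************##************************************##*********=--------
--+**************##************************************##********+=--------
--+**************##************************************##********+---------
--+**************###***********************************#********+
[... 1362 characters left out ...]
+=--------------
-==----------=*********+-==-----------------------+********+---------------
===----------=*********=-------------------------=*********+---------------
-------------+********+=--------------------=----=*********+---------------
---==--------+*********=-------------------------=*********=---------------
----------=--=*********=------------------+***++**********+----------------
-------=====-+********+=-----------------=%@@%####********=----------------
---------==-=+********=------------------=@@@@#####*******=----------------
-=----=-----=*********=-------=----------+@@@@%########***=----------------
------------=********+=----==------------+@@@@@%#####%@@%*=----------------
```

```bash
cat > asc.py <<'E'
from m import *
def asc(n=40):
    f=grab('wrist'); H,S,V=hsv(f); s=get_state(); print(s['position'].round(4),s['wrist_force'].round(1),s['grip_force'])
    print('tips',[(th,proj(f,np.r_[np.array([.4355,.0128])+.08*np.sin(th)*np.array([-.17,.985]),.035+.08*np.cos(th)])[0].round().tolist()) for th in(-.2,0,.2,.3,.4,.5)])
    v=cv2.resize(V[150:310,200:460].astype(np.uint8),(65,32),interpolation=cv2.INTER_AREA)
    for i,r in enumerate(v): print('%3d '%(150+5*i)+''.join(' .:-=+*#%@'[9-min(9,int(x)//26)] for x in r))
E
python3 - <<'E'
from jar import *
go((np.array([.437,.0132,.19]),Rdown(9.8)),(np.array([.437,.0132,.07]),Rdown(9.8)))
E
```

```text
ik 0.0 margin 20.8 step 1.9 [[-4.0, 7.0, 103.0, -0.0, 70.0, 76.0], [-4.0, 16.0, 113.0, -0.0, 52.0, 76.0]]
t 57.0 p [0.4235 0.0633 0.1886] e [-1.798e+02 -1.000e-01  9.700e+00] j [  3.   6. 104.   0.  70.  83.] w 0.0595
  call 1 / 1 [0.5, 5.2, -0.2] [-0.2, -0.1, -0.1]
  call 1 / 1 [0.0, -0.0, 12.0] [0.0, 0.0, 0.0]
```

>>> move_arm(
  steps=[
    [0.2,2.6,0,0,0,0,0.3],
    [0.5,5.2,0,0,0,0,0.3],
    [0.5,5.2,0,0,0,0,0.3],
    [0.5,5.2,0,0,0,0,0.3],
    [0.5,5.2,0,0,0,0,0.3],
  ],
)

```text
t: 57.45
position: [0.4368, 0.0136, 0.1879]
eef_rot: [-179.7, -0.0, 9.7]
wrist_force: [-0.2, 0.5, 0.9]
gripper_width: 0.0597
grip_force: 0.0
```

>>> move_arm(
  steps=[
    [0,0,3,0,0,0,0.3],
    [0,0,6,0,0,0,0.3],
    [0,0,9,0,0,0,0.3],
    [0,0,11.7,0,0,0,0.3],
    [0,0,11.7,0,0,0,0.3],
  ],
)

```text
t: 57.95
position: [0.4343, 0.0146, 0.0691]
eef_rot: [-179.6, 0.3, 9.8]
wrist_force: [0.2, 0.4, -0.1]
gripper_width: 0.0599
grip_force: 0.0
```

Run:
```python
from asc import *
asc()
```

```text
[0.436  0.0144 0.0707] [ 0.  -0.4 -0.3] 0.0
tips [(-0.2, [358.0, 268.0]), (0, [326.0, 270.0]), (0.2, [293.0, 268.0]), (0.3, [278.0, 266.0]), (0.4, [264.0, 264.0]), (0.5, [252.0, 260.0])]
150 -----:---:------::-**########################**++**++++*+++******
155 -----:---::---::-+*############################*+*++****+++******
160 --:-------:-----=----------+********************++*+***+*+***+**+
165 --:-----------:-=----------+********************++++***++**+*****
170 --::--------:-::=----------*********************++*+++*+***++**+*
175 ---:----------::=---------**********************++++++++*********
180 -------:----:--:==------=+***********************++*++******+*+**
185 --------::------=#+=---=*************************++**+**++***++++
190 ----------------=#*++*************************#*++***+++++*+++**=
195 -------:---------#****************************#*++++++++++*+****-
200 -----------------#***********%%@@%#***********#++++++**+++*+++++-
205 -----------------**********#%@@@@@@%**********#++++++****++++++=-
210 -----------------**********%@@@%%@@@#**********--=++******+***+--
215
[... 626 characters left out ...]

260 ------#@%##%@@@@+=======**#@@@@@@@@@@%======#@@@@###%@#*+*+------
265 -----#@%###@@@@@+-======*##%@@@@@@@@@#======#@@@@%###@@#**+------
270 ---+#@@%**%@@@@@+--------**#@@@@@@@@@*==----*@@@@@#**%@@#*+------
275 -*%@@@@@%+#@@@@@=-------=***#@@@@@@@#***++==*@@@@@*+@@@@@@%*-----
280 #@@%%@@@@%%@@@@#--------=*****#%%%#**+*****+*@@@@@%%@@@@@@@@+----
285 @@@@@@@@@@@@@@@+--------+************+++*+**+#@@@@@@@@@@@@@@%*+=-
290 @@@@@@@@@@@@@@%---------+**********+*****+****@@@@@@@@@@@@@@@@@@@
295 @@@@@@@@@@@@@@+---------+********++++*****+**+%@@@@@@@@@@@@@@@@@@
300 @@@@@@@@@@@@@%---------=***********+**+**++****@@@@@@@@@@@@@@@@@@
305 @@@@@@@@@@@@@+---------=******+****************%@@@@@@@@@@@@@@@@@
```

>>> move_arm(
  steps=[
    [0,-0.8,0,0,0,0,0.3],
    [0,-1.6,0,0,0,0,0.3],
    [0,-2.4,0,0,0,0,0.3],
    [0,-3,0,0,0,0,0.3],
    [0,-3.4,0,0,0,0,0.3],
  ],
)

```text
t: 58.5
position: [0.4333, 0.0477, 0.073]
eef_rot: [-179.8, -0.3, 9.8]
wrist_force: [0.8, -1.9, 0.8]
gripper_width: 0.0599
grip_force: 0.8
```

Run:
```python
from asc import *
asc()
```

```text
[0.4331 0.048  0.0728] [ 1.3 -1.4  0.5] 0.6918783858418465
tips [(-0.2, [421.0, 272.0]), (0, [391.0, 274.0]), (0.2, [359.0, 272.0]), (0.3, [343.0, 270.0]), (0.4, [329.0, 268.0]), (0.5, [315.0, 264.0])]
150 --------------------:----::--++++***+++*++*+**+***+***+****++*++*
155 --------------------------::-***************************++**+**+*
160 ---------------:---:-----::-*%%%%%%%%%%%%%%%%%%%%%%%%%%##***+****
165 --------------------:------=#****************************#*******
170 ------------:-------=---:-=+#******************************++***+
175 ------------::----++*++==++*#*******************************++*++
180 ------------------++***++++*#*****************************+++++*=
185 -----------------:+**++++++*#*****************************+**++*+
190 ------------------++*+****+*#*****************************+*****=
195 ------------------=******+**#********************************+++-
200 -----------------:=+++=+****#*****************************+*+++=-
205 -------------------------=-+#**********#%%@@%#************++++*=-
210 ----------------------------#*********#%@@@@@@#*******
[... 641 characters left out ...]

260 ------#@%##%@@@@+----------+#****#@@@@@@@@@@@@@@@###%@*+*+++=----
265 -----*@%###@@@@@+----------+#*****%@@@@@@@@@@@@@@%###@@#***+-----
270 ---+#@@%**%@@@@@+----------+******#@@@@@@@@%#@@@@@#**%@@#***-----
275 -*%@@@@@%+#@@@@@=----------+******+#@@@@@@@++@@@@@*+@@@@@@@#-----
280 #@@%%@@@@%%@@@@#-----------+********#%@@@%*++@@@@@%%@@@@@@@@*----
285 @@@@@@@@@@@@@@@=-----------******************#@@@@@@@@@@@@@@%*+=-
290 @@@@@@@@@@@@@@%------------+******************@@@@@@@@@@@@@@@@@@@
295 @@@@@@@@@@@@@@+------------****************+**%@@@@@@@@@@@@@@@@@@
300 @@@@@@@@@@@@@%------------=****************++**@@@@@@@@@@@@@@@@@@
305 @@@@@@@@@@@@@+------------=********************%@@@@@@@@@@@@@@@@@
```

>>> move_arm(
  steps=[
    [0,-0.3,0,0,0,0,0.3],
    [0,-0.6,0,0,0,0,0.3],
    [0,-0.9,0,0,0,0,0.3],
    [0,-1.1,0,0,0,0,0.3],
    [0,-1.3,0,0,0,0,0.3],
  ],
)

```text
t: 59.05
position: [0.4299, 0.0598, 0.072]
eef_rot: [-179.8, -0.1, 9.7]
wrist_force: [0.4, -1.9, 0.0]
gripper_width: 0.0601
grip_force: 1.0
```

Run:
```python
from asc import *
asc()
```

```text
[0.4298 0.06   0.072 ] [ 0.5 -1.5  0. ] 0.9848377481102943
tips [(-0.2, [447.0, 271.0]), (0, [417.0, 272.0]), (0.2, [384.0, 271.0]), (0.3, [368.0, 269.0]), (0.4, [353.0, 266.0]), (0.5, [339.0, 263.0])]
150 -----------------------::----=+++*+++***++***++***+***+***+++++++
155 ------------:-----::-:::-----++**##########################**+*++
160 ------------:-----:--:::-----++*%#############################*++
165 ---------------::--:---:::---+**#******************************++
170 ---------------::--==--:-:=++*+*#******************************++
175 ----------------:-++++====+++++*#******************************++
180 --------:-------:-+*+++*+++++++*#******************************++
185 ----------------:-=*+++++++++++*#*******************************+
190 ------------------+++++*++*++++*#*****************************+*=
195 :-----------------=+++*++**+++**#******************************+-
200 -------------------+++-=+++*++**#************####*************++=
205 --------------------=-:-===++++*#**********#%@@@@%#***********++-
210 -------------------------:--=++*#*********#@@@@@@@@#**
[... 641 characters left out ...]

260 ------#@%##%@@@@=-----------++**#*%@@@@@@@@@@@@@@###%@*==****=-::
265 -----*@%###@@@@@+-----------+***#*#@@@@@@@@@%@@@@%###@@*=****=--:
270 ---+#@@%**%@@@@@+-----------+*******@@@@@@@*#@@@@@#**%@@##**+----
275 -*%@@@@@%+#@@@@@=-----------*******=+#@@@#=-+@@@@@*+@@@@@@%#+----
280 #@@@%@@@@%%@@@@#------------+*+**********+++*@@@@@%%@@@@@@@@*-:--
285 @@@@@@@@@@@@@@@=------------+*********+******#@@@@@@@@@@@@@@%*+=-
290 @@@@@@@@@@@@@@%------------=***********+**+++*@@@@@@@@@@@@@@@@@@@
295 @@@@@@@@@@@@@@+------------=+****************+%@@@@@@@@@@@@@@@@@@
300 @@@@@@@@@@@@@%--------------**************+**+*@@@@@@@@@@@@@@@@@@
305 @@@@@@@@@@@@@+-------------=*************+*+*++%@@@@@@@@@@@@@@@@@
```

>>> move_arm(
  steps=[
    [0,0,0,0,0,0,0.3],
    [0,0,0,0,0,0,0.3],
    [0,0,0,0,0,0,0.3],
    [0,0,0,0,0,0,0.3],
    [0,0,0,0,0,0,0.3],
  ],
)

```text
t: 59.6
position: [0.43, 0.0598, 0.0721]
eef_rot: [-179.8, -0.2, 9.7]
wrist_force: [-0.3, -2.9, -0.1]
gripper_width: 0.06
grip_force: 1.0
```

>>> move_arm(
  steps=[
    [0,0,0,0,0,0,0.3],
    [0,0,0,0,0,0,0.3],
    [0,0,0,0,0,0,0.3],
    [0,0,0,0,0,0,0.3],
    [0,0,0,0,0,0,0.3],
  ],
)

```text
t: 60.1
position: [0.4301, 0.0598, 0.0722]
eef_rot: [-179.8, -0.2, 9.7]
wrist_force: [0.1, -2.7, -0.3]
gripper_width: 0.0602
grip_force: 1.0
```

>>> move_arm(
  steps=[
    [0,1,0,0,0,0,0.3],
    [0,2,0,0,0,0,0.3],
    [0,3.2,0,0,0,0,0.3],
    [0,4.6,0,0,0,0,0.3],
    [0,4.6,0,0,0,0,0.3],
  ],
)

```text
t: 60.6
position: [0.4389, 0.0128, 0.0721]
eef_rot: [-179.8, -0.2, 9.6]
wrist_force: [0.1, 0.3, 0.3]
gripper_width: 0.0597
grip_force: 0.0
```

>>> move_arm(
  steps=[
    [0,0,0,0,0,0,0.3],
    [0,0,-4,0,0,0,0.3],
    [0,0,-8,0,0,0,0.3],
    [0,0,-12,0,0,0,0.3],
    [0,0,-14,0,0,0,0.3],
  ],
)

```text
t: 61.1
position: [0.4393, 0.0143, 0.2154]
eef_rot: [-179.8, -0.5, 9.7]
wrist_force: [0.9, -0.2, 0.4]
gripper_width: 0.06
grip_force: 0.0
```

>>> move_arm(
  steps=[
    [0,0,0,0,0,0,0.3],
    [0,0,0,0,0,0,0.3],
    [0,0,0,0,0,0,0.3],
    [0,0,0,0,0,0,0.3],
    [0,0,0,0,0,0,0.3],
  ],
)

```text
t: 61.6
position: [0.4369, 0.014, 0.2109]
eef_rot: [-179.7, -0.0, 9.7]
wrist_force: [-0.3, -0.5, -0.1]
gripper_width: 0.0595
grip_force: 0.0
```

Run:
```python
from chk import *
s=get_state(); print(s['t'],s['position'],s['wrist_force'])
```

```text
peg 1 side exp band,top [[243.0, 187.0], [240.0, 157.0]]
  blue 230.3 152.5 227 236 143 167 112
  blue 243.2 189.5 232 254 186 193 66
peg 2 side exp band,top [[281.0, 180.0], [280.0, 151.0]]
  blue 279.9 182.4 270 291 179 186 59
peg 3 side exp band,top [[316.0, 174.0], [316.0, 146.0]]
  blue 316.1 176.1 307 326 173 179 54
pack [ 0.5681 -0.3751] [0.0579 0.0277] 5.5
pack [ 0.5581 -0.2659] [0.0573 0.0283] 5.8
61.7 [0.4373001  0.01395394 0.21126162] [-0.55449907 -0.16511757  0.15653981]
```

```bash
python3 -c "
from rig import arm
print(arm.finish_job())"
```

```text
the job is handed in; nothing more can be done
None
```

I handed the job in at about 62 s of the 208 s allowed, with no verdict returned: red press held, both packs home on the rails, all three jars upside down on their pegs, green press held (after a first try in which the finger missed the lever).

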